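# Load the cell test box

### The job

Load the cell test box. First take the empty carrier basket off the closed lid and hang it by its handle on the two-pronged hook stand, then swing the lid over past vertical, lower it gently onto its rests without letting it drop, and let go. Put every black cell on the bench into the box, then swing the lid back and lower it gently until it is fully closed, leaving the basket hanging and the other things on the bench where they are.

Things in the scene. Friction and masses are not known exactly. Their poses are not given: they have to be found in the camera images.
- box: Fixed grey open-topped metal test box, 220 (its x) x 180 (its y) x 60 mm high, walls and floor 5 mm thick; origin at the centre of its underside. The lid's hinge line runs along its x over its +y rim; the lid's handle overhangs its -y side. Position and heading vary.
- box_floor (a point): Centre of the box's inner floor (210 x 170 mm), 55 mm below the rim; axes as the box.
- lid_hinge (a point): Point on the lid's hinge axis (which runs along the box's x), middle of the +y rim, 60 mm above the bench; axes as the box.
- lid_bar (a point): Middle of the lid's handle: a round bar 10 mm thick, 90 mm long between its two arms, parallel to the hinge, 225 mm from the hinge and 2.5 mm above it when closed. It lies in the lid's plane with 40 mm of clear gap between it and the lid's edge. Axes turn with the lid.
- lid (a joint): Lid angle about the box's -x axis: 0 = closed flat on the rim, 1.57 = upright, 2.5 = fully open, leaning back on two steel rests on the box's +y side. Aluminium plate 220 x 180 x 5 mm, 0.4 kg, on a nearly free hinge: let go, it falls to one end or the other. Keep it below 2 rad/s and set it right down before letting go: a free fall of a few cm at the handle is too hard.
- carrier: Empty open basket of grey plastic, 75 (its x) x 110 (its y) x 45 mm high, 140 g, with a fixed square steel-wire handle over it; origin at the centre of its underside. Starts upright on the lid (lid top 65 mm above the bench).
- carrier_grip (a point): Middle of the straight top of the basket's handle: bar 9 mm thick, 107 mm long along the basket's y, 115 mm above its underside; the top of the handle is 70 mm above the rim.
- stand: Fixed steel stand with two parallel upturned prongs that point to its -x, 72 mm apart (at y = +-36 mm), joined at the root by a cross bar at 205 mm height on a single post. Origin under the post, at bench height. Position and heading vary.
- stand_seat (a point): Where the middle of the basket's handle comes to rest when hung: midway between the prongs, over the lowest point of their dip, 55 mm in front of the post and 203.5 mm above the bench. Prongs are 8 mm thick, and rise from here to tips 85 mm in front of the post and 226 mm high. The handle lies along the stand's y, across both prongs; the space between them is free for the fingers. The prongs must enter under the handle, above the basket, from the front (the stand's -x side).
- cell0_center (a point): Centre of one black cell with two copper terminals on top: block 60 (its x) x 30 (its y) x 28 mm high, 100 g, lying on the bench, any heading. Three to five cells are present; None when absent.
- cell1_center (a point): Centre of one black cell with two copper terminals on top: block 60 (its x) x 30 (its y) x 28 mm high, 100 g, lying on the bench, any heading. Three to five cells are present; None when absent.
- cell2_center (a point): Centre of one black cell with two copper terminals on top: block 60 (its x) x 30 (its y) x 28 mm high, 100 g, lying on the bench, any heading. Three to five cells are present; None when absent.
- cell3_center (a point): Centre of one black cell with two copper terminals on top: block 60 (its x) x 30 (its y) x 28 mm high, 100 g, lying on the bench, any heading. Three to five cells are present; None when absent.
- cell4_center (a point): Centre of one black cell with two copper terminals on top: block 60 (its x) x 30 (its y) x 28 mm high, 100 g, lying on the bench, any heading. Three to five cells are present; None when absent.
- weight: Bystander: steel knobbed weight, 44 mm dia., 55 mm high, standing among the cells; origin at its foot.
- car_mid (a point): Bystander: model car chassis, 200 x 110 x 42 mm; this is its middle.
- shell_mid (a point): Bystander: dark model car body shell, 170 x 80 x 41 mm; this is its middle.
- jar: Bystander: amber jar, 50 mm dia., 70 mm high; origin at its foot.
- beaker: Bystander: glass beaker, 64 mm dia., 85 mm high; origin at its foot.
- tape: Bystander: roll of tape lying flat, 84 mm dia., 20 mm high; origin at its foot.
- driver: Bystander: screwdriver, 170 mm long, lying near the robot; origin under its middle.

How it is judged:
By the outcome, as a careful person would: the job done as asked, in the order asked, and still so for the second after the job is handed in, with the robot touching nothing.
Of cell0, cell1, cell2, cell3, cell4 only 3 to 5 are there at a start; the rules pass over those that are not, and their reading is None.
At some moment in a run one of cell0, cell1, cell2, cell3, cell4 may be knocked a few centimetres aside while the robot is not near it.
It also fails if it takes over 210 s, if anything falls off the work surface, if the arm or the gripper's body presses on something with over 40 N, if the wrist force passes 120 N, or if a joint passes its speed limit or range.

### The arm

A 6-joint arm with a two-finger parallel gripper is mounted at the origin on the work surface. World frame = base frame: x ahead of the robot, y to its left, z up, the work surface at z = 0. Lengths are in mm, angles in degrees, forces in N, time in s.
With the tool pointing down it reaches from about 350 to 850 mm from the base axis. Payload 8.1 kg.
Tool frame: the origin (TCP) lies midway between the tips of the shut fingers; the grasp point (between the pads) lies 19 mm behind it (hold_point_z is the distance from the TCP to the grasp point, in mm); z points along the fingers, y is the direction in which the jaws open and shut (so a half turn about z gives the same grasp; the last joint's range is limited). The gripper opens to 85 mm and grips with 20 to 120 N. Pads are 22 mm wide; open, the fingers measure 114 mm over their backs; the gripper's body (76 mm by 85 mm) begins 54 mm behind the grasp point. The pads swing forward as they close: fully open they stand 13 mm farther back than shut.
Start: joints at [64.091, 7.471, 85.268, -0, 87.261, -4.893], TCP at [215.157, 560.101, 231.292] pointing down, gripper open.
Joint ranges: [-169.43, 169.43], [-51.17, 129.36], [1.28, 143.12], [-76.62, 256.62], [0, 156.53], [-152.29, 152.29]. Speed limits (degrees/s): [136.94, 136.94, 159.86, 180, 180, 180].

### API

Orientations are given as [roll, pitch, yaw] about the fixed x, y, z axes, in that order (R = Rz(yaw) Ry(pitch) Rx(roll)).
In Python, from bench import sense, snapshot, camera_params, hand_in, hold_point_z gives the robot as it stands.
- The arm moves only by the tool servo_tool, never from a script. Its argument "motion" is a list of rows, each a list of 7 numbers: the finger opening in mm, from 0 to 85.4, then the shift along the tool's x, y, z in mm, then the turn, a rotation vector about the tool's x, y, z in rad. A call has 1 to 10 rows; each row shifts and turns the pose as measured when the row begins, along the tool's axes as they then stand; what a row does not reach is not made up. A row lasts 1/10 s, in which the tool goes at most 50 mm and 8.59 degrees, less where a joint would pass 70% of its speed; a pose out of reach is approached as far as the arm can. A call with a gripper value outside its range is refused whole. The fingers move at their own pace and stop on an object; "force" is the grip in N (left out, the last holds). Time passes only in rows, so rows that do not move let the fingers close. It gives the time, the measured TCP pose, the force and the opening at its end, in the units of the state.
- sense(): the state, without advancing time (a new reading comes with each control period).
- snapshot(name): name is "scene" or "top" or "wrist"; returns the picture (480x640x3 uint8, blue, green, red); there is no depth.
- camera_params(name): a dict with "fx", "fy", "cx", "cy" (pixels), "D" ([k1, k2, p1, p2, k3] as OpenCV has them; the pictures are not rectified), "R" (3x3) and "t" (3): a world point X has camera coordinates R X + t; the wrist camera has in their place "tool_from_camera" (4x4, takes a point from camera to tool coordinates, whose origin is the TCP and whose axes are the flange's). Camera axes: x right, y down, z forward; pixel columns grow to the right and rows downward; lengths in mm; the calibration is good to about 2 mm. A picture is of the moment at which its call begins: read the wrist's pose just before it. camera_params takes no time and is no camera call.
- hand_in(): hands the job in, once; it reports no verdict.
The state is a dict: "time": time; "joint_pos": joint angles; "qd": joint speeds; "joint_efforts": joint torques, N m; "tool_pos": TCP position; "tcp_rot": TCP orientation; "ft_force": force on the tool from outside, world axes, zero at the start; "wrist_torque": the same for the moment, N m; "finger_gap": finger opening in mm.
Only numpy, scipy, OpenCV 4.12 (cv2) and the standard library are available. Lean on these libraries where they do the work, as an engineer would, in place of code of your own. Each camera call takes 0.05 s, during which the arm holds its last target. There are 200 camera calls.

## Working session

There is one attempt and no reset: what is moved stays moved. The work goes in short steps, Python scripts to look and compute and a tool call to move; the robot and the scene stay as the last step left them, time stands still between calls to the robot, and variables do not carry over. Pictures are saved under pics/ and viewed, about 12 in all and at most 16, crops included, and the job is handed in when it is done.

Besides the shell and the picture viewer there is one more tool, called in YAML: its name, and indented under it one key for each argument. servo_tool: Moves the arm, as the interface text tells. Its arguments: {"type":"object","properties":{"motion":{"type":"array"},"force":{"type":"number"}},"required":["motion"]}

```bash
ls; mkdir -p pics
python3 - <<'E'
from bench import *
import cv2
print(sense(), hold_point_z)
for n in("scene","top"):
    cv2.imwrite(f"pics/{n}0.png",snapshot(n)); print(n,camera_params(n))
print(camera_params("wrist"))
E
```

```text
pics
{'time': 0.0, 'joint_pos': array([ 6.40907394e+01,  7.51304941e+00,  8.53299618e+01,  2.71441453e-04,
        8.72603725e+01, -4.89128630e+00]), 'qd': array([ 0.00660738, -0.00407753, -0.08404161,  0.06592197, -0.02744185,
        0.04956997]), 'joint_efforts': array([-9.24785854e-05, -5.69379759e+01, -5.00567651e+01, -1.31884908e-04,
        1.43278419e-02,  3.90323805e-05]), 'tool_pos': array([214.91833457, 559.60542394, 230.25933939]), 'tcp_rot': array([-1.79897016e+02, -9.08516157e-03,  1.58982004e+02]), 'ft_force': array([0.35099723, 0.25006228, 0.29791952]), 'wrist_torque': array([ 0.00816786,  0.01695294, -0.03819724]), 'finger_gap': 85.72274214412809} 18.700000000000003
scene {'fx': 484.3715892080961, 'fy': 484.3715892080961, 'cx': 318.56238944430316, 'cy': 243.8614090368292, 'D': array([0.03879105, 0.        , 0.        , 0.        , 0.        ]), 'R': array([[ 0.54029878,  0.84143912,  0.00757848],
       [ 0.52670823, -0.33115493, -0.78288879],
       [-0.6562436 ,  0.4269855 , -0.62211551]]), 't': array([-311.37283342, -189.2627801 , 1526.24257283])}
top {'fx': 452.9
[... 216 characters left out ...]

       [-0.97915073,  0.01497213, -0.20258251],
       [ 0.20252748, -0.00512053, -0.97926319]]), 't': array([ -15.51652048,  586.63059321, 1110.53577398])}
{'fx': 333.8523421265871, 'fy': 333.8523421265871, 'cx': 314.8829470712568, 'cy': 241.18780952422682, 'D': array([-0.04880217,  0.        ,  0.        ,  0.        ,  0.        ]), 'tool_from_camera': array([[ 1.72701518e-04, -9.55738206e-01, -2.94218373e-01,
         7.31568072e+01],
       [ 9.99999966e-01,  2.22438448e-04, -1.35584361e-04,
         2.16499478e-01],
       [ 1.95028633e-04, -2.94218340e-01,  9.55738212e-01,
        -1.44465059e+02],
       [ 0.00000000e+00,  0.00000000e+00,  0.00000000e+00,
         1.00000000e+00]])}
```

View pics/scene0.png

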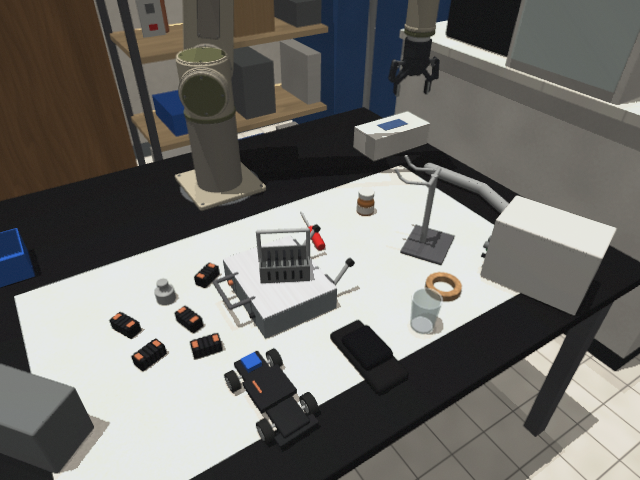

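View pics/top0.png

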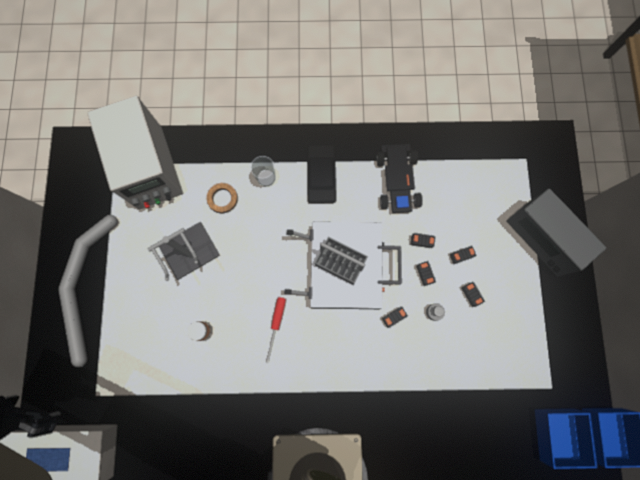

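Scene: box mid-bench with lid handle toward −y (top px ~(395,263)), basket on it (340,260), stand left (~(185,252)), five cells on the right, weight at (435,312). Next, enlarged crops.

```bash
cat > h.py <<'E'
import numpy as np, cv2
from bench import *
from scipy.spatial.transform import Rotation as Ro
def cam(n,s=None):
    p=camera_params(n);K=np.array([[p['fx'],0,p['cx']],[0,p['fy'],p['cy']],[0,0,1.]])
    if n=='wrist':
        T=np.eye(4);T[:3,:3]=Ro.from_euler('xyz',s['tcp_rot'],degrees=True).as_matrix();T[:3,3]=s['tool_pos']
        M=np.linalg.inv(T@p['tool_from_camera']);R,t=M[:3,:3],M[:3,3]
    else: R,t=np.array(p['R']),np.array(p['t'])
    return K,np.array(p['D']),R,t
def ray(c,px):
    K,D,R,t=c;u=cv2.undistortPoints(np.array(px,float).reshape(-1,1,2),K,D).reshape(-1,2)
    return -R.T@t,np.c_[u,np.ones(len(u))]@R
def onz(c,px,z):
    o,d=ray(c,px);return o+d*((z-o[2])/d[:,2])[:,None]
def tri(c1,p1,c2,p2):
    o1,d1=ray(c1,[p1]);o2,d2=ray(c2,[p2]);A=np.c_[d1[0],-d2[0]]
    s=np.linalg.lstsq(A,o2-o1,rcond=None)[0];a=o1+s[0]*d1[0];b=o2+s[1]*d2[0]
    return (a+b)/2,np.linalg.norm(a-b)
def proj(c,X):
    K,D,R,t=c;return cv2.projectPoints(np.array(X,float).reshape(-1,1,3),cv2.Rodrigues(R)[0],t,K,D)[0].reshape(-1,2)
def cells(im,c,z=30,zc=14):
    """orange terminal pairs -> centre, heading"""
    h=cv2.cvtColor(im,cv2.COLOR_BGR2HSV);m=cv2.inRange(h,(3,110,90),(20,255,255))
    n,l,st,ce=cv2.connectedComponentsWithStats(m);P=[(ce[i],st[i,4]) for i in range(1,n) if st[i,4]>=6]
    if not P:return []
    X=onz(c,[p[0] for p in P],z);return [(X[i].round(1),P[i][0].round(1),P[i][1]) for i in range(len(P))]
E
python3 - <<'E'
from h import *
t=cv2.imread('pics/top0.png');s=cv2.imread('pics/scene0.png')
a=cv2.resize(t[210:310,270:410],None,fx=4,fy=4,interpolation=cv2.INTER_CUBIC)
b=cv2.resize(t[210:310,140:230],None,fx=2.6,fy=4,interpolation=cv2.INTER_CUBIC)
cv2.imwrite('pics/topc.png',np.hstack([b,a]))
a=cv2.resize(s[210:340,200:370],None,fx=4,fy=4,interpolation=cv2.INTER_CUBIC)
cv2.imwrite('pics/scc.png',a)
cv2.imwrite('pics/scs.png',cv2.resize(s[145:270,380:480],None,fx=4.5,fy=4.5,interpolation=cv2.INTER_CUBIC))
for r in cells(t,cam('top')):print(*r)
E
```

```text
[ 762.6 -254.8   30. ] [407.5 179.5] 24
[719.3 252.2  30. ] [221.1 197.4] 310
[ 599.9 -267.5   30. ] [415.5 237.6] 25
[ 592.4 -309.1   30. ] [431.3 240.2] 26
[ 561.4 -412.5   30. ] [471.2 251.1] 24
[ 547.9 -373.1   30. ] [456.7 256.3] 23
[ 526.3 -285.3   30. ] [423.9 265. ] 26
[ 486.3 -297.7   30. ] [429.6 280.1] 27
[ 468.3 -402.2   30. ] [470.2 286.4] 30
[ 431.  -420.9   30. ] [478.6 300.7] 26
[ 404.5 -221.5   30. ] [402.  312.2] 26
[ 382.7 -185.4   30. ] [388.3 321.1] 28
```

View pics/topc.png

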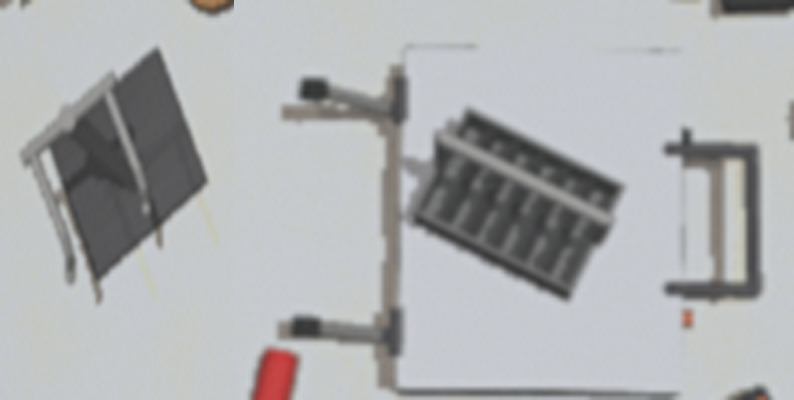

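View pics/scs.png

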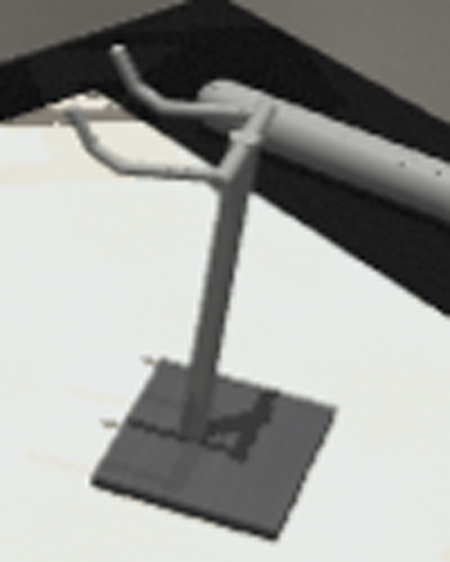

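View pics/scc.png

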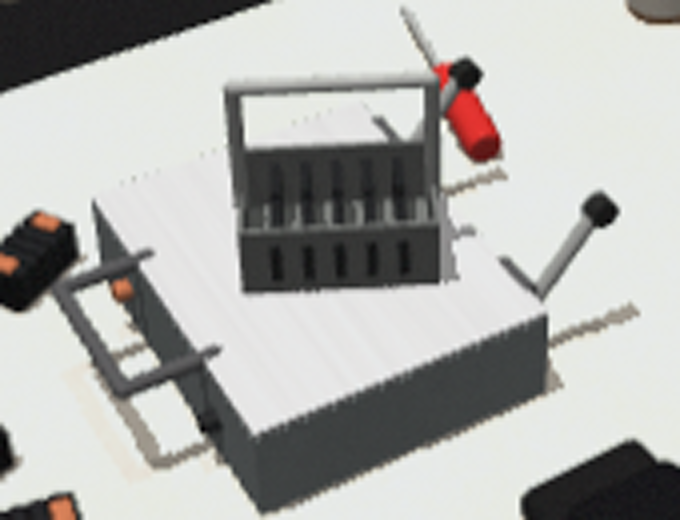

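Run:
```python
from h import *
np.set_printoptions(precision=1,suppress=True)
T=cam('top');S=cam('scene')
f=lambda n,p,q:print(n,*tri(T,p,S,q))
print('lid corners',onz(T,[(312.75,221.75),(381.5,222.5),(310.75,307.5),(381.5,308.25)],65))
f('bar+x',(400.25,247.5),(230.5,307));f('bar-x',(400.25,283),(216.25,282))
f('handle a',(321.5,244.5),(308.75,230));f('handle b',(364,264.5),(258.75,231.25))
print(onz(T,[(321.5,244.5),(364,264.5)],178))
f('cross -y/near',(184.2,229.5),(429.3,185));f('cross far',(149.6,248.75),(438.9,168.3))
f('tip far',(166.9,278),(406.2,156.1))
# proj of scene tip near onto z=226 and top 
print('tips scene z226',onz(S,[(406.2,156.1),(395.6,170.6)],226), 'cross z205',onz(S,[(429.3,185),(438.9,168.3)],205),onz(T,[(184.2,229.5),(149.6,248.75)],207))
print('tipfar top',onz(T,[(166.9,278)],226))
```

```text
lid corners [[ 638.7    4.4   65. ]
 [ 634.  -174.    65. ]
 [ 418.1   11.8   65. ]
 [ 413.5 -164.9   65. ]]
bar+x [ 568.3 -218.    63. ] 3.8866974247527306
bar-x [ 477.6 -212.7   60.6] 6.337211131633846
handle a [556.5 -16.  177.3] 3.4310299775875297
handle b [ 507.7 -111.9  181.3] 4.806781767071814
[[ 555.5  -17.5  178. ]
 [ 507.2 -114.4  178. ]]
cross -y/near [590.5 294.7 206.1] 3.9087346541638337
cross far [546.2 368.7 207.1] 1.3853643661452393
tip far [477.4 320.6 223.2] 0.9886028913745853
tips scene z226 [[481.3 317.5 226. ]
 [522.6 249.2 226. ]] cross z205 [[589.5 298.4 205. ]
 [543.7 372.5 205. ]] [[589.1 292.7 207. ]
 [545.9 368.1 207. ]]
tipfar top [[476.8 319.2 226. ]]
```

Stand yaw ≈31°, seat ≈(523,302); box yaw ≈−2°, hinge ≈(529,9), bar mid ≈(521,−216,62.5); basket handle mid (532,−64,180) heading 63°, length 107.6 (✓ 107). First move: lift and turn to yaw 63.

servo_tool:
  motion:
    - [85,0,0,-12,0,0,0.149]
    - [85,0,0,-12,0,0,0.149]
    - [85,0,0,-12,0,0,0.149]
    - [85,0,0,-12,0,0,0.149]
    - [85,0,0,-12,0,0,0.149]
    - [85,0,0,-12,0,0,0.149]
    - [85,0,0,-12,0,0,0.149]
    - [85,0,0,-12,0,0,0.149]
    - [85,0,0,0,0,0,0.149]
    - [85,0,0,0,0,0,0.149]
  force: 40

```text
time: 1.1
tool_pos: [213.8, 557.2, 323.0]
tcp_rot: [-179.9, 0.8, 72.8]
ft_force: [0.3, -0.2, -0.9]
finger_gap: 84.9
```

```bash
cat >> h.py <<'E'
def plan(p,rpy=None,s=None,step=45):
    """shift in tool axes and turn (tool axes, rad) from pose s to the target, total and rows needed"""
    s=s or sense();R=Ro.from_euler('xyz',s['tcp_rot'],degrees=True)
    G=R if rpy is None else Ro.from_euler('xyz',rpy,degrees=True)
    d=R.inv().apply(np.array(p)-s['tool_pos']);w=(R.inv()*G).as_rotvec()
    print('at',s['tool_pos'].round(1),s['tcp_rot'].round(1),'gap',round(float(s['finger_gap']),1),'F',s['ft_force'].round(1),'t',round(s['time'],1))
    print('shift tool',d.round(1),'turn',w.round(3),'rows>=',round(max(np.linalg.norm(d)/step,np.linalg.norm(w)/.145),1))
E
python3 - <<'E'
from h import *
plan((532,-64,270),(180,0,63))
E
```

```text
at [213.8 557.2 323. ] [-179.9    0.8   72.8] gap 84.9 F [ 0.3 -0.2 -0.9] t 1.1
shift tool [-498.4  488.    59. ] turn [-0.001  0.014  0.171] rows>= 15.6
```

servo_tool:
  motion:
    - [85,-33,32,0,0,0,0]
    - [85,-33,32,0,0,0,0]
    - [85,-33,32,0,0,0,0]
    - [85,-33,32,0,0,0,0]
    - [85,-33,32,0,0,0,0]
    - [85,-33,32,0,0,0,0]
    - [85,-33,32,0,0,0,0]
    - [85,-33,32,0,0,0,0]
    - [85,-33,32,0,0,0,0]
    - [85,-33,32,0,0,0,0]

```text
time: 2.1
tool_pos: [421.1, 134.5, 320.9]
tcp_rot: [-179.6, 1.3, 72.9]
ft_force: [0.7, 0.2, -0.9]
finger_gap: 85.1
```

servo_tool:
  motion:
    - [85,-33,32,0,0,0,0]
    - [85,-33,32,0,0,0,0]
    - [85,-33,32,0,0,0,0]
    - [85,-33,32,0,0,0,0]
    - [85,0,0,0,0,0.007,0.085]
    - [85,0,0,0,0,0.007,0.085]

```text
time: 2.7
tool_pos: [506.8, -43.2, 319.9]
tcp_rot: [-179.6, 0.6, 62.5]
ft_force: [0.2, 0.6, -0.3]
finger_gap: 84.8
```

Run:
```python
from h import *
plan((532,-64,270),(180,0,63))
s=sense();im=snapshot('wrist');cv2.imwrite('pics/w1.png',im)
print(proj(cam('wrist',s),[(532,-64,180),(556,-16,180),(508,-112,180)]))
```

```text
at [506.8 -43.2 319.9] [-179.6    0.6   62.5] gap 84.8 F [ 0.2  0.6 -0.3] t 2.7
shift tool [-6.3 32.2 49.7] turn [-0.007  0.011 -0.008] rows>= 1.3
[[349.88592106 233.96212224]
 [350.84967277 172.55613576]
 [348.92330186 289.02190807]]
```

View pics/w1.png

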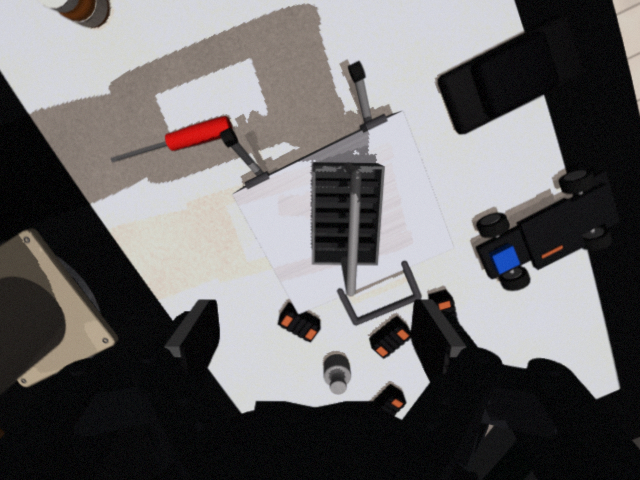

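Basket handle at px (354,170)–(351,293), within 3 px of prediction. Descend to grasp height.

servo_tool:
  motion:
    - [85,-3,17,10,-0.007,0.01,-0.008]
    - [85,-3,17,25,0,0,0]
    - [85,0,0,30,0,0,0]
    - [85,0,0,30,0,0,0]
    - [85,0,0,30,0,0,0]
    - [85,0,0,20,0,0,0]
    - [85,0,0,10,0,0,0]
    - [85,0,0,0,0,0,0]

```text
time: 3.55
tool_pos: [533.9, -63.9, 158.2]
tcp_rot: [-180.0, 0.1, 63.5]
ft_force: [-0.9, 0.2, -0.4]
finger_gap: 85.1
```

Run:
```python
from h import *
plan((532,-64,161),(180,0,63))
```

```text
at [533.9 -63.9 158.2] [-1.80e+02  1.00e-01  6.35e+01] gap 85.1 F [-0.9  0.2 -0.4] t 3.5
shift tool [-0.9 -1.7 -2.8] turn [-0.001  0.001  0.009] rows>= 0.1
```

servo_tool:
  motion:
    - [0,0,0,-3,0,0,0]
    - [0,0,0,0,0,0,0]
    - [0,0,0,0,0,0,0]
    - [0,0,0,0,0,0,0]
    - [0,0,0,0,0,0,0]
    - [0,0,0,0,0,0,0]
    - [0,0,0,0,0,0,0]
    - [0,0,0,0,0,0,0]
  force: 60

```text
time: 4.35
tool_pos: [536.7, -64.2, 167.0]
tcp_rot: [179.6, -0.0, 63.6]
ft_force: [-0.1, -0.5, -1.7]
finger_gap: 6.6
```

servo_tool:
  motion:
    - [0,0,0,-5,0,0,0]
    - [0,0,0,-10,0,0,0]
    - [0,0,0,-15,0,0,0]
    - [0,0,0,-20,0,0,0]
    - [0,0,0,-20,0,0,0]
    - [0,0,0,-20,0,0,0]
    - [0,0,0,-20,0,0,0]
    - [0,0,0,-10,0,0,0]

```text
time: 5.15
tool_pos: [535.2, -63.7, 297.1]
tcp_rot: [179.6, -0.0, 63.6]
ft_force: [0.1, 0.1, -0.6]
finger_gap: 6.7
```

Run:
```python
from h import *
plan((442,253,281),(180,0,121))
```

```text
at [535.2 -63.7 297.1] [179.6  -0.   63.6] gap 6.7 F [ 0.1  0.1 -0.6] t 5.2
shift tool [ 242.3 -224.4   14.7] turn [ 0.006  0.003 -1.002] rows>= 7.3
```

Run:
```python
from h import *
a=snapshot('wrist');b=snapshot('scene')
cv2.imwrite('pics/w2.png',np.hstack([cv2.resize(a,(400,300)),cv2.resize(b[100:340,180:500],(400,300))]))
print(sense()['ft_force'])
```

```text
[-0.02265962  0.22455927 -2.48378527]
```

View pics/w2.png

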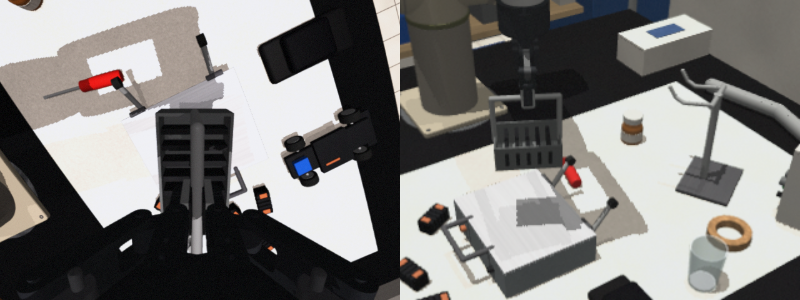

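servo_tool:
  motion:
    - [0,0,0,0,0,0,-0.125]
    - [0,0,0,0,0,0,-0.125]
    - [0,0,0,0,0,0,-0.125]
    - [0,0,0,0,0,0,-0.125]
    - [0,0,0,0,0,0,-0.125]
    - [0,0,0,0,0,0,-0.125]
    - [0,0,0,0,0,0,-0.125]
    - [0,0,0,0,0,0,-0.125]

```text
time: 6.05
tool_pos: [532.0, -63.1, 287.4]
tcp_rot: [-179.7, -0.2, 123.1]
ft_force: [0.7, -0.9, -1.4]
finger_gap: 6.1
```

servo_tool:
  motion:
    - [0,20,5,0,0,0,0]
    - [0,35,9,0,0,0,0]
    - [0,40,11,0,0,0,0]
    - [0,40,11,0,0,0,0]
    - [0,40,11,0,0,0,0]
    - [0,40,11,0,0,0,0]
    - [0,40,11,0,0,0,0]
    - [0,30,8,0,0,0,0]
    - [0,18,4,0,0,0,0]
    - [0,6,2,0,0,0,0]

```text
time: 7.05
tool_pos: [422.2, 249.5, 274.7]
tcp_rot: [-178.7, -0.7, 123.1]
ft_force: [0.1, -0.9, -1.4]
finger_gap: 6.5
```

Run:
```python
from h import *
np.set_printoptions(precision=1,suppress=True)
plan((442,253,228),(180,0,121))
s=sense();a=snapshot('wrist');b=snapshot('scene')
cv2.imwrite('pics/w3.png',a);cv2.imwrite('pics/s3.png',b)
cv2.imwrite('pics/w3v.png',np.hstack([cv2.resize(a,(533,400))[:,60:460],cv2.resize(b[60:300,300:540],(400,400))]))
c=cam('wrist',s)
print('wrist seat',proj(c,[(523,302,203.5),(481,317.5,226),(522.6,249,226)]))
```

```text
at [422.2 249.5 274.7] [-178.7   -0.7  123.1] gap 6.5 F [ 0.1 -0.9 -1.4] t 7.0
shift tool [-8.4 19.5 46.2] turn [-0. -0.  0.] rows>= 1.1
wrist seat [[478.3 268.7]
 [459.2 225.8]
 [440.1 342.4]]
```

View pics/w3v.png

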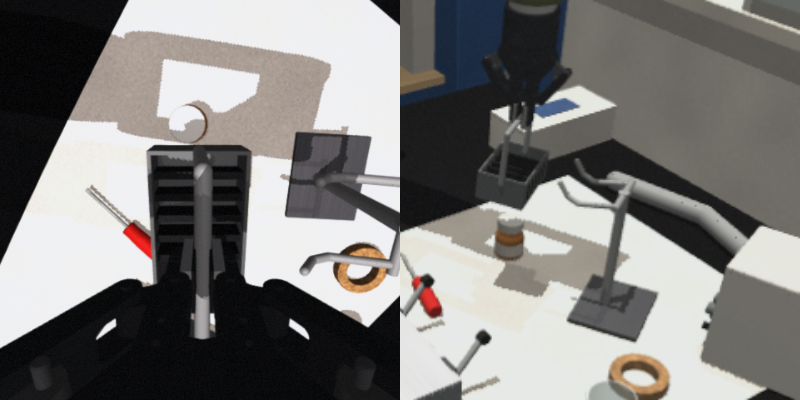

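Run:
```python
from h import *
s=sense();a=cv2.imread('pics/w3.png')
c=cam('wrist',s)
print(onz(c,[(458.5,216),(440.5,321.7)],226).round(1))
cv2.imwrite('pics/w3c.png',cv2.resize(a[120:400,400:640],None,fx=2.1,fy=2.1,interpolation=cv2.INTER_CUBIC))
```

```text
[[477.6 320.7 226. ]
 [513.6 260.  226. ]]
```

View pics/w3c.png

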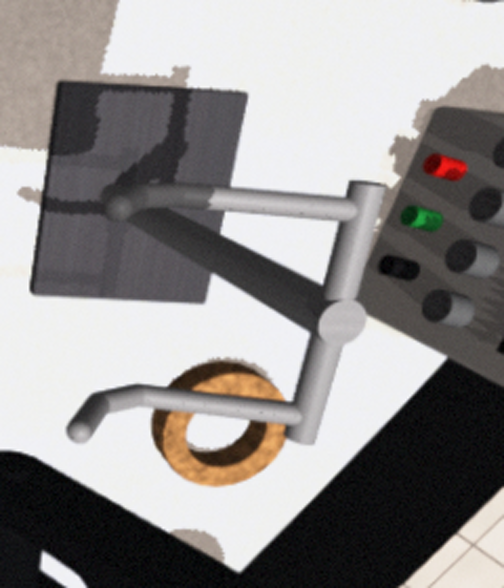

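Run:
```python
from h import *
s=sense();c=cam('wrist',s)
t=onz(c,[(456.2,217.6),(438.1,324.8)],226);x=onz(c,[(574.8,210.5),(544.3,327)],208);p=onz(c,[(562.9,273.3)],210)[0]
print(t.round(1),x.round(1),p.round(1))
for q in(t,x):d=q[0]-q[1];print(np.degrees(np.arctan2(d[1],d[0]))-90,np.hypot(*d[:2]))
m=t.mean(0);d=x.mean(0)-m;print(m,np.degrees(np.arctan2(d[1],d[0])),np.hypot(*d[:2]))
```

```text
[[477.1 319.2 226. ]
 [513.7 257.3 226. ]] [[548.  367.3 208. ]
 [592.2 293.5 208. ]] [571.4 330.9 210. ]
30.658098199556846 71.88388245226562
30.901756451844903 86.05180206936062
[495.37807654 288.24086819 226.        ] 29.415880911987003 85.81934711442408
```

servo_tool:
  motion:
    - [0,-4,9,22,0,0,0.02]
    - [0,-4,9,22,0,0,0.02]
    - [0,0,0,0,0,0,0]
    - [0,0,0,0,0,0,0]

```text
time: 7.55
tool_pos: [443.7, 247.0, 229.5]
tcp_rot: [-178.7, -0.5, 120.5]
ft_force: [-0.5, -0.4, -1.8]
finger_gap: 6.3
```

Run:
```python
from h import *
plan((522.3,302.6,229),(180,0,120.7))
```

```text
at [443.7 247.  229.5] [-178.7   -0.5  120.5] gap 6.3 F [-0.5 -0.4 -1.8] t 7.5
shift tool [ 7.9 96.  -1.6] turn [-0.023 -0.008 -0.003] rows>= 2.1
```

servo_tool:
  motion:
    - [0,4,0,0,-0.023,-0.008,0]
    - [0,4,5,0,0,0,0]
    - [0,0,15,0,0,0,0]
    - [0,0,15,0,0,0,0]
    - [0,0,15,-1,0,0,0]
    - [0,0,14,0,0,0,0]
    - [0,0,12,0,0,0,0]
    - [0,0,10,0,0,0,0]
    - [0,0,5,0,0,0,0]
    - [0,0,0,0,0,0,0]

```text
time: 8.55
tool_pos: [522.9, 305.9, 242.8]
tcp_rot: [178.9, 0.1, 120.7]
ft_force: [-0.7, 0.1, -2.4]
finger_gap: 6.4
```

Run:
```python
from h import *
plan((522.3,302.6,187),(180,0,120.7))
```

```text
at [522.9 305.9 242.8] [1.789e+02 1.000e-01 1.207e+02] gap 6.4 F [-0.7  0.1 -2.4] t 8.6
shift tool [-2.4 -3.3 55.7] turn [0.019 0.002 0.   ] rows>= 1.2
```

servo_tool:
  motion:
    - [0,-1,-1.5,10,0.015,0,0]
    - [0,-1,-1.5,10,0,0,0]
    - [0,0,0,8,0,0,0]
    - [0,0,0,8,0,0,0]
    - [0,0,0,6,0,0,0]
    - [0,0,0,0,0,0,0]

```text
time: 9.15
tool_pos: [519.7, 301.7, 196.2]
tcp_rot: [179.9, 0.1, 120.7]
ft_force: [-1.0, -0.5, -2.1]
finger_gap: 6.6
```

Run:
```python
from h import *
plan((522.3,302.6,187),(180,0,120.7))
b=snapshot('scene');a=snapshot('wrist')
cv2.imwrite('pics/s4.png',np.hstack([cv2.resize(a,(533,400))[:,60:460],cv2.resize(b[100:260,370:530],(400,400))]))
```

```text
at [519.7 301.7 196.2] [1.799e+02 1.000e-01 1.207e+02] gap 6.6 F [-1.  -0.5 -2.1] t 9.2
shift tool [-0.6  2.7  9.2] turn [0.001 0.002 0.   ] rows>= 0.2
```

View pics/s4.png

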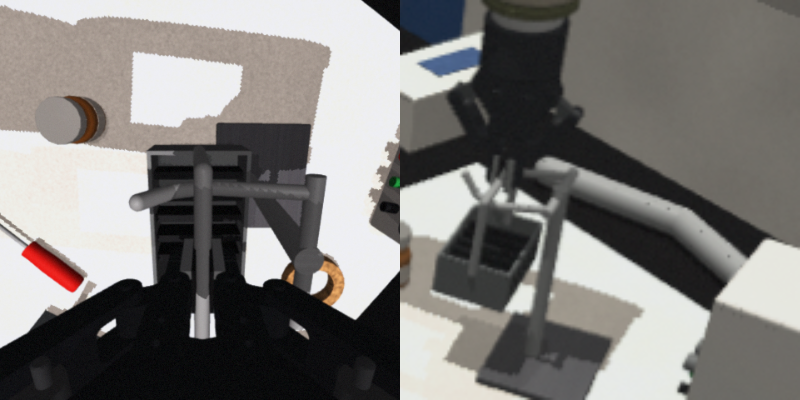

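The handle is over both prongs near the dip. Lowering gently.

servo_tool:
  motion:
    - [0,0,1.5,2,0,0,0]
    - [0,0,1,2,0,0,0]
    - [0,0,0,2,0,0,0]
    - [0,0,0,1.5,0,0,0]

```text
time: 9.65
tool_pos: [523.7, 303.9, 191.5]
tcp_rot: [179.6, 0.1, 120.7]
ft_force: [-0.1, -1.7, -1.2]
finger_gap: 7.1
```

servo_tool:
  motion:
    - [0,0,0,2,0,0,0]
    - [0,0,0,2,0,0,0]
    - [0,0,0,1,0,0,0]

```text
time: 9.95
tool_pos: [524.2, 304.1, 190.0]
tcp_rot: [179.5, 0.2, 120.7]
ft_force: [-3.0, -1.7, 3.0]
finger_gap: 6.5
```

Contact (Fz +3 N). Release with a partial opening, then rise.

servo_tool:
  motion:
    - [30,0,0,0,0,0,0]
    - [30,0,0,0,0,0,0]
    - [30,0,0,0,0,0,0]
    - [30,0,0,-10,0,0,0]
    - [30,0,0,-20,0,0,0]
    - [30,0,0,-30,0,0,0]
    - [30,0,0,-35,0,0,0]
    - [30,0,0,-35,0,0,0]

```text
time: 10.75
tool_pos: [520.5, 302.7, 319.2]
tcp_rot: [-179.9, 0.1, 120.7]
ft_force: [0.3, 0.6, 1.1]
finger_gap: 30.3
```

Run:
```python
from h import *
# lid bar: grasp approach, jaws along box y; yaw options
plan((521,-216,200),(180,0,-2))
b=snapshot('scene');a=snapshot('wrist')
cv2.imwrite('pics/s5.png',np.hstack([cv2.resize(a,(533,400))[:,60:460],cv2.resize(b[100:260,370:530],(400,400))]))
```

```text
at [520.5 302.7 319.2] [-1.799e+02  1.000e-01  1.207e+02] gap 30.3 F [0.3 0.6 1.1] t 10.8
shift tool [-445.9 -264.3  120.6] turn [1.000e-03 3.000e-03 2.142e+00] rows>= 14.8
```

View pics/s5.png

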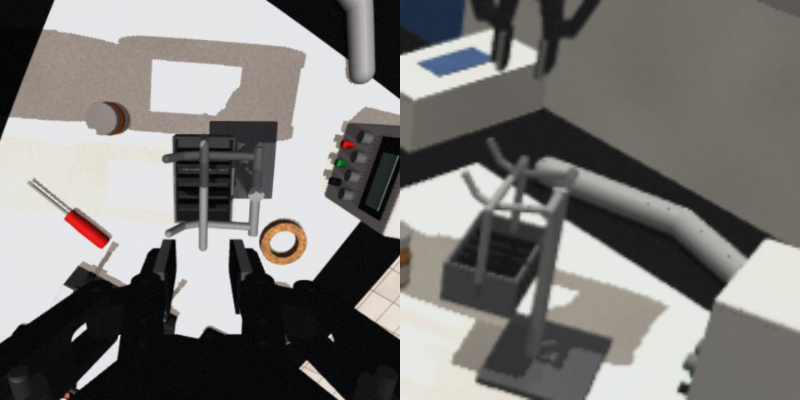

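servo_tool:
  motion:
    - [30,0,0,0,0,0,-0.143]
    - [30,0,0,0,0,0,-0.143]
    - [30,0,0,0,0,0,-0.143]
    - [30,0,0,0,0,0,-0.143]
    - [30,0,0,0,0,0,-0.143]
    - [30,0,0,0,0,0,-0.143]
    - [30,0,0,0,0,0,-0.143]

```text
time: 11.55
tool_pos: [523.6, 304.1, 329.3]
tcp_rot: [179.8, 0.8, -179.8]
ft_force: [-0.1, -0.3, 0.3]
finger_gap: 30.0
```

servo_tool:
  motion:
    - [30,0,-47,0,0,0,0]
    - [30,0,-47,0,0,0,0]
    - [30,0,-47,0,0,0,0]
    - [30,0,-47,0,0,0,0]
    - [30,0,-47,0,0,0,0]
    - [30,0,-47,0,0,0,0]
    - [30,0,-47,0,0,0,0]
    - [30,0,-47,0,0,0,0]
    - [30,0,-40,0,0,0,0]
    - [30,0,-15,0,0,0,0]

```text
time: 12.55
tool_pos: [526.5, -139.6, 326.8]
tcp_rot: [179.8, 0.8, -179.0]
ft_force: [0.1, 0.9, 0.3]
finger_gap: 29.9
```

Run:
```python
from h import *
plan((521,-216,150),(180,0,178))
s=sense();a=snapshot('wrist');cv2.imwrite('pics/w6.png',a)
c=cam('wrist',s)
print(proj(c,[(568,-218,62.5),(477,-214,62.5),(638.7,4.4,65),(634,-174,65),(418,11.8,65),(413.5,-165,65)]).round(0))
```

```text
at [ 526.5 -139.6  326.8] [ 179.8    0.8 -179. ] gap 29.9 F [0.1 0.9 0.3] t 12.6
shift tool [  9.3 -77.  176.4] turn [0.004 0.014 0.052] rows>= 4.3
[[252. 229.]
 [253. 155.]
 [421. 283.]
 [287. 278.]
 [448. 107.]
 [294.  99.]]
```

View pics/w6.png

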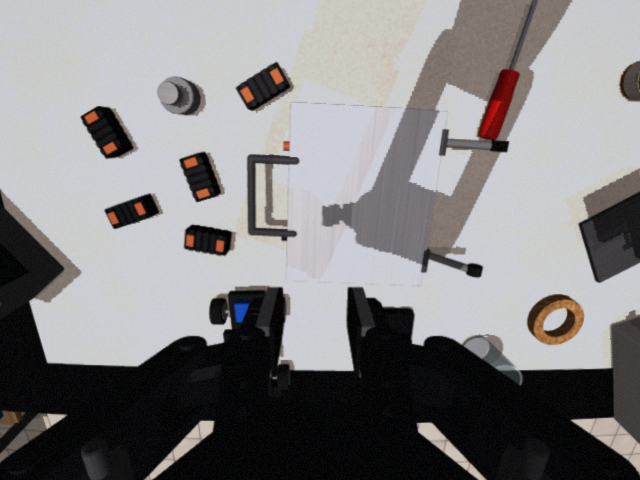

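Lid corners at px (291,102),(447,110),(424,287),(286,283); bar (252,157)–(253,233); all five cells visible.

Run:
```python
from h import *
s=sense();c=cam('wrist',s);a=cv2.imread('pics/w6.png')
L=onz(c,[(291,102),(447,110),(424,287),(286,283)],65);B=onz(c,[(252,157),(253,233)],62.5)
print(L.round(1),L.mean(0).round(1));print(B.round(1),B.mean(0).round(1))
for e in (L[3]-L[0],L[2]-L[1],L[1]-L[0],L[2]-L[3],B[1]-B[0]):print(np.degrees(np.arctan2(e[1],e[0])).round(2),np.linalg.norm(e).round(1))
for r in cells(a,c):print(*r)
```

```text
[[ 417.  -169.2   65. ]
 [ 421.5    9.7   65. ]
 [ 644.7    8.3   65. ]
 [ 641.3 -177.    65. ]] [531.1 -82.1  65. ]
[[ 478.8 -216.1   62.5]
 [ 573.3 -218.5   62.5]] [ 526.  -217.3   62.5]
-1.97 224.4
-0.36 223.2
88.55 179.0
88.94 185.3
-1.47 94.5
[ 384.6 -189.2   30. ] [276.3  75.9] 139
[ 405.6 -225.8   30. ] [246.7  94.1] 136
[ 432.3 -426.    30. ] [ 91. 117.] 113
[ 470.2 -407.5   30. ] [109.5 147.6] 108
[ 466.5 -178.    30. ] [286.  145.8] 43
[ 488.3 -302.4   30. ] [190.5 162.1] 115
[ 528.4 -289.8   30. ] [202.6 193. ] 101
[ 550.2 -378.6   30. ] [139.4 208.3] 95
[ 564.  -418.4   30. ] [112.6 217.8] 89
[ 594.9 -313.8   30. ] [189.5 240.3] 90
[ 601.9 -272.2   30. ] [219.5 245.5] 90
[718.7 241.9  30. ] [558.3 321.3] 998
[ 937.  -685.6   30. ] [  8.6 418.1] 159
```

servo_tool:
  motion:
    - [30,1,-26,30,0,0.007,0.02]
    - [30,0,-26,40,0,0.007,0.02]
    - [30,0,-24,40,0,0,0]
    - [30,0,0,40,0,0,0]
    - [30,0,0,20,0,0,0]
    - [30,0,0,0,0,0,0]

```text
time: 13.2
tool_pos: [527.4, -220.0, 153.9]
tcp_rot: [179.9, 0.3, 178.4]
ft_force: [-0.6, 0.0, 0.5]
finger_gap: 29.8
```

Run:
```python
from h import *
plan((524,-216.5,46),(180,0,178.5))
```

```text
at [ 527.4 -220.   153.9] [179.9   0.3 178.4] gap 29.8 F [-0.6  0.   0.5] t 13.2
shift tool [  4.1   3.1 107.9] turn [ 0.002  0.006 -0.002] rows>= 2.4
```

servo_tool:
  motion:
    - [30,2,2,25,0,0.005,0]
    - [30,1,1,25,0,0,0]
    - [30,0,0,25,0,0,0]
    - [30,0,0,20,0,0,0]
    - [30,0,0,10,0,0,0]
    - [30,0,0,0,0,0,0]

```text
time: 13.8
tool_pos: [530.7, -216.5, 55.3]
tcp_rot: [-179.9, 0.6, 178.5]
ft_force: [0.0, 0.6, 0.8]
finger_gap: 29.8
```

servo_tool:
  motion:
    - [30,3,0,5,0,0,0]
    - [30,1,0,4,0,0,0]
    - [0,0,0,0,0,0,0]
    - [0,0,0,0,0,0,0]
    - [0,0,0,0,0,0,0]
    - [0,0,0,0,0,0,0]
  force: 30

```text
time: 14.4
tool_pos: [529.4, -216.6, 50.8]
tcp_rot: [-179.8, 0.9, 178.6]
ft_force: [-0.2, 0.7, -1.5]
finger_gap: 8.3
```

```bash
cat > arc.py <<'E'
from h import *
# TCP relative arc: start pose offset kept; per-row shift in tool y,z (tool down, tool y=+box y)
h=8.0-(-216.5)
for a in range(0,144,4):
    t=np.radians(a);f=lambda t:np.array([-225*np.cos(t)+2.5*np.sin(t),60+225*np.sin(t)+2.5*np.cos(t)])
    d=f(t+np.radians(4))-f(t);print(a,f(t).round(0),d.round(1),end=' | ')
E
python3 arc.py; python3 -c "
from h import *
plan((524,-216.5,46),(180,0,178.5))"
```

```text
0 [-225.   62.] [ 0.7 15.7] | 4 [-224.   78.] [ 1.8 15.6] | 8 [-222.   94.] [ 2.9 15.4] | 12 [-220.  109.] [ 4.  15.2] | 16 [-216.  124.] [ 5.  14.9] | 20 [-211.  139.] [ 6.  14.5] | 24 [-205.  154.] [ 7. 14.] | 28 [-197.  168.] [ 8.  13.5] | 32 [-189.  181.] [ 8.9 12.9] | 36 [-181.  194.] [ 9.8 12.3] | 40 [-171.  207.] [10.6 11.6] | 44 [-160.  218.] [11.4 10.8] | 48 [-149.  229.] [12.1 10. ] | 52 [-137.  239.] [12.8  9.1] | 56 [-124.  248.] [13.4  8.2] | 60 [-110.  256.] [13.9  7.2] | 64 [-96. 263.] [14.4  6.2] | 68 [-82. 270.] [14.8  5.2] | 72 [-67. 275.] [15.1  4.2] | 76 [-52. 279.] [15.4  3.1] | 80 [-37. 282.] [15.6  2. ] | 84 [-21. 284.] [15.7  0.9] | 88 [ -5. 285.] [15.7 -0.2] | 92 [ 10. 285.] [15.7 -1.3] | 96 [ 26. 284.] [15.5 -2.4] | 100 [ 42. 281.] [15.3 -3.4] | 104 [ 57. 278.] [15.  -4.5] | 108 [ 72. 273.] [14.7 -5.5] | 112 [ 87. 268.] [14.3 -6.5] | 116 [101. 261.] [13.8 -7.5] | 120 [115. 254.] [13.2 -8.5] | 124 [128. 245.] [12.6 -9.4] | 128 [140. 236.] [ 11.9 -10.2] | 132 [152. 226.] [ 11.2 -11. ] | 136 [164. 214.] [ 10.4 -11.8] | 140 [174. 203.] [  9.5 -12.5] | at [ 529.4 -216.6   50.8] [-179.8    0.9  178.6] gap 8.3 F [-0.2  0.7 -1.5] t 14.4
shift tool [ 5.5 -0.   4.8] turn [-0.003  0.017  0.001] rows>= 0.2
```

Bar gripped (gap 8.3). Swing the first 40°.

servo_tool:
  motion:
    - [0,0,0.7,-15.7,0,0,0]
    - [0,0,1.8,-15.6,0,0,0]
    - [0,0,2.9,-15.4,0,0,0]
    - [0,0,4,-15.2,0,0,0]
    - [0,0,5,-14.9,0,0,0]
    - [0,0,6,-14.5,0,0,0]
    - [0,0,7,-14,0,0,0]
    - [0,0,8,-13.5,0,0,0]
    - [0,0,8.9,-12.9,0,0,0]
    - [0,0,9.8,-12.3,0,0,0]

```text
time: 15.4
tool_pos: [531.1, -155.9, 205.2]
tcp_rot: [-180.0, 1.5, 178.6]
ft_force: [9.0, 5.0, -7.2]
finger_gap: 8.4
```

Run:
```python
from h import *
t=np.radians(44)
plan((529,8.5-225*np.cos(t)+2.5*np.sin(t),60-11.7+225*np.sin(t)+2.5*np.cos(t)),(180,0,178.5))
```

```text
at [ 531.1 -155.9  205.2] [-180.     1.5  178.6] gap 8.4 F [ 9.   5.  -7.2] t 15.4
shift tool [ 2.2  4.2 -1.2] turn [-0.     0.026  0.002] rows>= 0.2
```

servo_tool:
  motion:
    - [0,0,12.5,-11,0,0.005,0]
    - [0,0,13,-10,0,0.005,0]
    - [0,0,13.3,-9.1,0,0.005,0]
    - [0,0,13.6,-8.2,0,0,0]
    - [0,0,13.9,-7.2,0,0,0]
    - [0,0,14.4,-6.2,0,0,0]
    - [0,0,14.8,-5.2,0,0,0]
    - [0,0,15.1,-4.2,0,0,0]
    - [0,0,15.4,-3.1,0,0,0]
    - [0,0,15.6,-2,0,0,0]

```text
time: 16.4
tool_pos: [535.8, -5.1, 279.7]
tcp_rot: [-179.8, 1.2, 178.6]
ft_force: [10.3, -0.3, -11.8]
finger_gap: 8.1
```

```bash
cat > a.py <<'E'
from h import *
import sys
s=sense();y,z=s['tool_pos'][1]-8.5,s['tool_pos'][2]-60+11.7
print('theta',np.degrees(np.arctan2(z,-y)),'r',np.hypot(y,z))
t=np.radians(float(sys.argv[1]))
plan((529,8.5-225*np.cos(t)+2.5*np.sin(t),60-11.7+225*np.sin(t)+2.5*np.cos(t)),(180,0,178.5))
E
python3 a.py 88
```

```text
theta 86.64034939166406 r 231.81767488786528
at [535.8  -5.1 279.7] [-179.8    1.2  178.6] gap 8.1 F [ 10.3  -0.3 -11.8] t 16.4
shift tool [7.1 8.1 6.3] turn [-0.004  0.02   0.002] rows>= 0.3
```

servo_tool:
  motion:
    - [0,1,15,2,0,0.005,0]
    - [0,1,15,2.5,0,0.005,0]
    - [0,1,15,3,0,0.005,0]
    - [0,1,15,3.5,0,0,0]
    - [0,1,14.7,4.5,0,0,0]
    - [0,1,14.3,5.5,0,0,0]
    - [0,0,13.5,6.5,0,0,0]
    - [0,0,12.5,7.5,0,0,0]

```text
time: 17.2
tool_pos: [539.3, 114.5, 254.3]
tcp_rot: [-179.3, 1.6, 178.5]
ft_force: [1.7, 1.4, 2.1]
finger_gap: 8.6
```

```bash
python3 a.py 138
```

```text
theta 117.23985929682952 r 231.66626975969314
at [539.3 114.5 254.3] [-179.3    1.6  178.5] gap 8.6 F [1.7 1.4 2.1] t 17.2
shift tool [13.6 63.2 56.2] turn [-0.012  0.028 -0.   ] rows>= 1.9
```

servo_tool:
  motion:
    - [0,0,9.3,5,-0.005,0.01,0]
    - [0,0,9,5.5,-0.005,0.01,0]
    - [0,0,8.7,6,0,0,0]
    - [0,0,8.4,6.4,0,0,0]
    - [0,0,8.1,6.7,0,0,0]
    - [0,0,7.8,7,0,0,0]
    - [0,0,7.5,7.3,0,0,0]

```text
time: 17.9
tool_pos: [541.2, 177.2, 206.4]
tcp_rot: [-179.8, 0.3, 178.5]
ft_force: [4.7, -3.8, -2.9]
finger_gap: 8.1
```

```bash
python3 a.py 143
```

```text
theta 136.86783353860045 r 231.1764951305401
at [541.2 177.2 206.4] [-179.8    0.3  178.5] gap 8.1 F [ 4.7 -3.8 -2.9] t 17.9
shift tool [12.7 12.2 24.5] turn [-0.003  0.005 -0.001] rows>= 0.7
```

servo_tool:
  motion:
    - [0,0,2.9,2.8,0,0,0]
    - [0,0,2.8,2.9,0,0,0]
    - [0,0,2.7,3,0,0,0]
    - [0,0,2.7,3,0,0,0]
    - [0,0,2.6,3.1,0,0,0]

```text
time: 18.4
tool_pos: [541.7, 190.4, 190.1]
tcp_rot: [-179.5, 0.3, 178.4]
ft_force: [-12.4, -21.4, 31.7]
finger_gap: 8.3
```

```bash
python3 a.py 143
```

```text
theta 142.06661087969027 r 230.68428882723072
at [541.7 190.4 190.1] [-179.5    0.3  178.4] gap 8.3 F [-12.4 -21.4  31.7] t 18.4
shift tool [12.7 -1.   8.3] turn [-0.008  0.005 -0.001] rows>= 0.3
```

Rests reached (Fz +32 N). Release and rise.

servo_tool:
  motion:
    - [8,0,-0.5,-0.7,0,0,0]
    - [28,0,0,0,0,0,0]
    - [28,0,0,0,0,0,0]
    - [28,0,0,0,0,0,0]
    - [28,0,0,-10,0,0,0]
    - [28,0,0,-25,0,0,0]
    - [28,0,0,-35,0,0,0]
    - [28,0,0,-35,0,0,0]
    - [28,0,0,-30,0,0,0]

```text
time: 19.3
tool_pos: [536.3, 191.9, 325.8]
tcp_rot: [-179.5, -0.6, 178.5]
ft_force: [1.7, 0.3, 0.5]
finger_gap: 28.0
```

Run:
```python
from h import *
plan((400,-100,330),(180,0,178.5))
t=snapshot('top');b=snapshot('scene')
cv2.imwrite('pics/t7.png',np.hstack([cv2.resize(t[150:350,150:500],(700,400))[:,:480],cv2.resize(b[140:340,190:350],(320,400))]))
for r in cells(t,cam('top')):print(*r)
```

```text
at [536.3 191.9 325.8] [-179.5   -0.6  178.5] gap 28.0 F [1.7 0.3 0.5] t 19.3
shift tool [ 128.5 -295.4   -0.3] turn [-0.009 -0.01  -0.   ] rows>= 7.2
[ 763.  -254.6   30. ] [407.4 179.3] 21
[720.3 246.4  30. ] [223.3 197. ] 288
[ 599.9 -267.5   30. ] [415.5 237.6] 25
[ 592.2 -309.3   30. ] [431.4 240.2] 24
[ 561.4 -412.5   30. ] [471.2 251.1] 24
[ 547.6 -373.    30. ] [456.7 256.5] 24
[ 526.3 -285.3   30. ] [423.9 265. ] 26
[ 486.5 -297.6   30. ] [429.5 280. ] 26
[ 468.4 -402.1   30. ] [470.1 286.3] 29
[ 431.  -420.9   30. ] [478.6 300.7] 26
[ 404.5 -221.5   30. ] [402.  312.2] 26
[ 382.7 -185.4   30. ] [388.3 321.1] 28
```

View pics/t7.png

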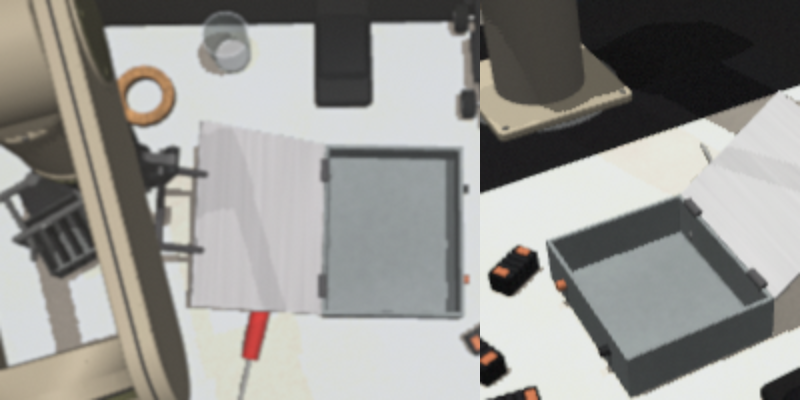

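Lid rests open, box empty, basket still hanging. Now cells; first cell C near (507,−294).

servo_tool:
  motion:
    - [45,2,-47,0,0,0,0]
    - [45,2,-47,0,0,0,0]
    - [45,2,-47,0,0,0,0]
    - [45,2,-47,0,0,0,0]
    - [45,2,-47,0,0,0,0]
    - [45,2,-47,0,0,0,0]
    - [45,2,-47,0,0,0,0]
    - [45,0,-47,0,0,0,0]
    - [45,0,-47,10,0,0,0]
    - [45,0,-35,20,0,0,0]

```text
time: 20.4
tool_pos: [513.3, -274.9, 306.2]
tcp_rot: [-179.7, 0.4, 179.2]
ft_force: [0.6, 0.3, -0.3]
finger_gap: 45.1
```

servo_tool:
  motion:
    - [45,0,0,25,0,0,-0.11]
    - [45,0,0,25,0,0,-0.11]
    - [45,0,0,20,0,0,-0.11]
    - [45,0,0,0,0,0,0]

```text
time: 20.8
tool_pos: [510.2, -280.6, 229.3]
tcp_rot: [-179.9, 0.0, -161.7]
ft_force: [-0.1, -0.1, -0.3]
finger_gap: 45.0
```

```bash
cat >> h.py <<'E'
def findcells(step_to=None):
    """cells from the wrist picture: centre xy, long-axis heading, from pairs of terminals ~42 mm apart"""
    s=sense();im=snapshot('wrist');c=cam('wrist',s);P=[r[0] for r in cells(im,c) if r[2]>20];out=[]
    for i in range(len(P)):
        for j in range(i):
            d=P[i]-P[j]
            if 36<np.hypot(*d[:2])<48:
                m=(P[i]+P[j])/2;out.append((m[:2].round(1).tolist(),round(float(np.degrees(np.arctan2(d[1],d[0]))%180),1),round(float(np.hypot(*d[:2])),1)))
    print(*out,sep='\n');return s
E
python3 - <<'E'
from h import *
s=findcells();plan((507,-294,100),(180,0,197.4),s)
E
```

```text
([395.2, -205.0], 120.3, 42.3)
([451.5, -414.5], 26.1, 42.3)
([557.4, -396.1], 108.6, 42.4)
([508.7, -294.0], 16.9, 42.4)
([599.0, -290.6], 80.4, 42.1)
at [ 510.2 -280.6  229.3] [-179.9    0.  -161.7] gap 45.0 F [-0.1 -0.1 -0.3] t 20.8
shift tool [  7.3 -11.5 129.3] turn [-0.002  0.     0.016] rows>= 2.9
```

Cell centres match within 2 mm. Grasp C.

servo_tool:
  motion:
    - [50,3,-6,35,0,0,0.022]
    - [50,3,-6,40,0,0,0]
    - [50,0,0,40,0,0,0]
    - [50,0,0,40,0,0,0]
    - [50,0,0,30,0,0,0]
    - [50,0,0,12,0,0,0]
    - [50,0,0,0,0,0,0]

```text
time: 21.55
tool_pos: [519.3, -299.4, 43.5]
tcp_rot: [-178.9, 0.9, -164.4]
ft_force: [0.4, -0.6, 0.5]
finger_gap: 49.7
```

Run:
```python
from h import *
plan((508.7,-294,4),(180,0,196.9))
```

```text
at [ 519.3 -299.4   43.5] [-178.9    0.9 -164.4] gap 49.7 F [ 0.4 -0.6  0.5] t 21.6
shift tool [ 9.4  8.8 39.2] turn [-0.019  0.015 -0.023] rows>= 0.9
```

servo_tool:
  motion:
    - [50,5,5,10,-0.015,0.015,-0.02]
    - [50,4,4,10,0,0,0]
    - [50,1,1,7,0,0,0]
    - [50,0,0,5,0,0,0]
    - [50,0,0,0,0,0,0]

```text
time: 22.05
tool_pos: [510.6, -294.9, 16.2]
tcp_rot: [-179.4, 0.3, -163.3]
ft_force: [0.4, -0.5, -0.2]
finger_gap: 50.3
```

Run:
```python
from h import *
plan((508.7,-294,4),(180,0,196.9))
```

```text
at [ 510.6 -294.9   16.2] [-179.4    0.3 -163.3] gap 50.3 F [ 0.4 -0.5 -0.2] t 22.1
shift tool [ 1.7  1.6 12.2] turn [-0.011  0.006 -0.004] rows>= 0.3
```

servo_tool:
  motion:
    - [50,1,1,6,-0.01,0,0]
    - [50,0,0,5,0,0,0]
    - [50,0,0,1,0,0,0]
    - [0,0,0,0,0,0,0]
    - [0,0,0,0,0,0,0]
    - [0,0,0,0,0,0,0]
    - [0,0,0,0,0,0,0]
  force: 50

```text
time: 22.75
tool_pos: [510.2, -294.9, 4.3]
tcp_rot: [-179.9, 0.4, -163.3]
ft_force: [0.3, -0.3, -1.2]
finger_gap: 28.8
```

servo_tool:
  motion:
    - [0,0,0,-15,0,0,0]
    - [0,0,0,-30,0,0,0.1]
    - [0,0,0,-30,0,0,0.1]
    - [0,0,0,-25,0,0,0.1]
    - [0,-2,35,-5,0,0,0.018]
    - [0,-2,42,0,0,0,0]
    - [0,-3,42,0,0,0,0]
    - [0,-3,42,0,0,0,0]
    - [0,-3,42,0,0,0,0]
    - [0,-2,30,0,0,0,0]

```text
time: 23.75
tool_pos: [535.4, -60.0, 125.7]
tcp_rot: [-179.8, 1.0, 177.2]
ft_force: [-0.8, -0.7, -1.8]
finger_gap: 29.1
```

Run:
```python
from h import *
plan((532,-45,12),(180,0,178.5))
```

```text
at [535.4 -60.  125.7] [-179.8    1.   177.2] gap 29.1 F [-0.8 -0.7 -1.8] t 23.8
shift tool [  6.   15.2 113.6] turn [-0.003  0.017 -0.022] rows>= 2.6
```

servo_tool:
  motion:
    - [0,2,8,15,0,0.017,-0.022]
    - [0,1,6,25,0,0,0]
    - [0,2,0,25,0,0,0]
    - [0,2,0,25,0,0,0]
    - [0,2,0,12,0,0,0]
    - [0,0,0,6,0,0,0]
    - [0,0,0,2,0,0,0]

```text
time: 24.45
tool_pos: [529.4, -43.5, 17.1]
tcp_rot: [-179.7, 0.2, 179.1]
ft_force: [-0.1, 0.3, -0.3]
finger_gap: 29.2
```

Run:
```python
from h import *
plan((532,-45,11),(180,0,178.5))
```

```text
at [529.4 -43.5  17.1] [-179.7    0.2  179.1] gap 29.2 F [-0.1  0.3 -0.3] t 24.4
shift tool [-2.6 -1.4  6.2] turn [-0.005  0.004  0.01 ] rows>= 0.2
```

Lower, release to 44, rise and head to E (395,−205, yaw 120.3).

servo_tool:
  motion:
    - [0,0,0,4,0,0,0]
    - [0,0,0,3,0,0,0]
    - [44,0,0,0,0,0,0]
    - [44,0,0,0,0,0,0]
    - [44,0,0,-10,0,0,0]
    - [44,0,0,-30,0,0,0]
    - [44,0,0,-35,0,0,0]
    - [44,0,0,-35,0,0,0.1]
    - [44,0,0,-10,0,0,0.1]

```text
time: 25.35
tool_pos: [531.4, -45.7, 140.8]
tcp_rot: [-179.6, 0.7, 167.3]
ft_force: [0.8, -0.1, 1.4]
finger_gap: 43.9
```

servo_tool:
  motion:
    - [44,0,0,0,0,0,0.14]
    - [44,0,0,0,0,0,0.14]
    - [44,0,0,0,0,0,0.14]
    - [44,0,0,0,0,0,0.14]
    - [44,0,0,0,0,0,0.14]
    - [44,0,0,0,0,0,0.1]

```text
time: 25.95
tool_pos: [537.1, -44.4, 154.9]
tcp_rot: [178.8, 1.3, 119.7]
ft_force: [-0.7, 0.1, 0.5]
finger_gap: 44.4
```

Run:
```python
from h import *
s=findcells();plan((395.2,-205,70),(180,0,120.3),s)
```

```text
([530.7, -46.8], 179.5, 43.0)
([394.2, -206.4], 120.2, 42.3)
at [537.1 -44.4 154.9] [178.8   1.3 119.7] gap 44.4 F [-0.7  0.1  0.5] t 25.9
shift tool [ -67.4 -204.5   82.3] turn [ 0.02   0.023 -0.011] rows>= 5.1
```

servo_tool:
  motion:
    - [44,-13,-40,0,0.02,0.02,-0.01]
    - [44,-13,-40,5,0,0,0]
    - [44,-14,-42,15,0,0,0]
    - [44,-14,-42,20,0,0,0]
    - [44,-13,-40,20,0,0,0]
    - [44,0,0,10,0,0,0]
    - [44,0,0,0,0,0,0]

```text
time: 26.7
tool_pos: [395.2, -209.7, 91.0]
tcp_rot: [179.4, 0.8, 121.1]
ft_force: [0.6, 0.9, -0.4]
finger_gap: 44.1
```

Run:
```python
from h import *
plan((394.7,-205.7,4),(180,0,120.3))
```

```text
at [ 395.2 -209.7   91. ] [179.4   0.8 121.1] gap 44.1 F [ 0.6  0.9 -0.4] t 26.7
shift tool [ 4.8  0.8 87. ] turn [0.01  0.013 0.014] rows>= 1.9
```

servo_tool:
  motion:
    - [44,3,0,12,0.01,0.013,0.014]
    - [44,2,0,15,0,0,0]
    - [44,0,0,15,0,0,0]
    - [44,0,0,12,0,0,0]
    - [44,0,0,6,0,0,0]
    - [44,0,0,0,0,0,0]

```text
time: 27.3
tool_pos: [399.0, -202.3, 31.7]
tcp_rot: [179.9, 0.2, 120.7]
ft_force: [0.3, 0.0, 0.1]
finger_gap: 44.2
```

Run:
```python
from h import *
plan((394.7,-205.7,4),(180,0,120.3))
```

```text
at [ 399.  -202.3   31.7] [179.9   0.2 120.7] gap 44.2 F [0.3 0.  0.1] t 27.3
shift tool [-0.6 -5.5 27.7] turn [0.003 0.003 0.008] rows>= 0.6
```

servo_tool:
  motion:
    - [44,0,-3,0,0,0,0]
    - [44,0,-2.5,3,0,0,0]
    - [44,0,-1,8,0,0,0]
    - [44,0,-0.5,9,0,0,0]
    - [44,0,-0.5,6,0,0,0]
    - [44,0,0,2,0,0,0]

```text
time: 27.9
tool_pos: [393.7, -207.3, 3.4]
tcp_rot: [179.8, 0.3, 120.8]
ft_force: [-0.3, 0.1, -0.8]
finger_gap: 43.7
```

Run:
```python
from h import *
plan((394.7,-205.7,4),(180,0,120.3))
```

```text
at [ 393.7 -207.3    3.4] [179.8   0.3 120.8] gap 43.7 F [-0.3  0.1 -0.8] t 27.9
shift tool [ 0.9  1.7 -0.6] turn [0.004 0.006 0.008] rows>= 0.1
```

servo_tool:
  motion:
    - [0,0,0,0,0,0,0]
    - [0,0,0,0,0,0,0]
    - [0,0,0,0,0,0,0]
    - [0,0,0,0,0,0,0]
    - [0,0,0,-15,0,0,0]
    - [0,0,0,-30,0,0,0]
    - [0,0,0,-30,0,0,0]
    - [0,0,0,-25,0,0,-0.14]
    - [0,0,0,-15,0,0,-0.14]

```text
time: 28.8
tool_pos: [389.9, -204.8, 118.6]
tcp_rot: [180.0, -0.1, 137.1]
ft_force: [1.0, -1.1, -1.5]
finger_gap: 29.1
```

servo_tool:
  motion:
    - [0,0,0,0,0,0,-0.145]
    - [0,0,0,0,0,0,-0.145]
    - [0,0,0,0,0,0,-0.145]
    - [0,0,0,0,0,0,-0.145]
    - [0,0,0,0,0,0,-0.14]

```text
time: 29.3
tool_pos: [392.0, -206.0, 123.1]
tcp_rot: [-179.9, 0.3, 179.9]
ft_force: [-0.3, 0.2, -1.0]
finger_gap: 29.0
```

Run:
```python
from h import *
plan((466,-43,60),(180,0,178.5))
```

```text
at [ 392.  -206.   123.1] [-179.9    0.3  179.9] gap 29.0 F [-0.3  0.2 -1. ] t 29.3
shift tool [-73.5 163.2  63.1] turn [-0.002  0.006  0.025] rows>= 4.2
```

servo_tool:
  motion:
    - [0,-15,33,0,0,0.005,0.025]
    - [0,-15,33,0,0,0,0]
    - [0,-15,33,0,0,0,0]
    - [0,-14,33,0,0,0,0]
    - [0,-13,31,5,0,0,0]
    - [0,0,0,15,0,0,0]
    - [0,0,0,15,0,0,0]
    - [0,0,0,10,0,0,0]

```text
time: 30.1
tool_pos: [470.8, -38.1, 79.1]
tcp_rot: [-179.8, 0.4, 179.0]
ft_force: [-1.0, -0.1, -0.4]
finger_gap: 29.1
```

Run:
```python
from h import *
plan((464.5,-43,11),(180,0,178.5))
```

```text
at [470.8 -38.1  79.1] [-179.8    0.4  179. ] gap 29.1 F [-1.  -0.1 -0.4] t 30.1
shift tool [ 6.7 -4.7 68. ] turn [-0.004  0.007  0.009] rows>= 1.5
```

servo_tool:
  motion:
    - [0,4,-3,5,0,0.007,0]
    - [0,3,-2,20,0,0,0]
    - [0,2,0,20,0,0,0]
    - [0,1,0,14,0,0,0]
    - [0,0,0,6,0,0,0]
    - [0,0,0,3,0,0,0]

```text
time: 30.7
tool_pos: [459.1, -45.9, 8.9]
tcp_rot: [-179.7, -0.1, 178.9]
ft_force: [-0.0, 0.0, -0.7]
finger_gap: 29.0
```

Run:
```python
from h import *
plan((464.5,-43,10),(180,0,178.5))
```

```text
at [459.1 -45.9   8.9] [-1.797e+02 -1.000e-01  1.789e+02] gap 29.0 F [-0.   0.  -0.7] t 30.7
shift tool [-5.4  3.  -1.1] turn [-0.005 -0.002  0.006] rows>= 0.1
```

servo_tool:
  motion:
    - [44,0,0,0,0,0,0]
    - [44,0,0,0,0,0,0]
    - [44,0,0,-10,0,0,0]
    - [44,0,0,-30,0,0,0]
    - [44,0,0,-35,0,0,0]
    - [44,0,0,-35,0,0,0.14]
    - [44,0,0,-30,0,0,0.14]
    - [44,0,0,-20,0,0,0.14]
    - [44,0,0,-10,0,0,0.14]
    - [44,0,0,0,0,0,0.14]

```text
time: 31.7
tool_pos: [462.5, -46.3, 199.5]
tcp_rot: [179.9, 0.8, 137.4]
ft_force: [0.6, -0.0, -0.1]
finger_gap: 43.9
```

servo_tool:
  motion:
    - [50,0,0,0,0,0,0.13]
    - [50,0,0,0,0,0,0.13]
    - [50,0,0,0,0,0,0.13]
    - [50,0,0,0,0,0,0.13]

```text
time: 32.1
tool_pos: [464.6, -45.8, 208.4]
tcp_rot: [178.9, 0.9, 106.3]
ft_force: [-0.4, 0.3, -0.0]
finger_gap: 50.1
```

Run:
```python
from h import *
s=findcells();plan((557.4,-396,80),(180,0,108.6),s)
```

```text
([459.6, -47.8], 178.5, 42.9)
([531.8, -46.7], 178.7, 43.0)
at [464.6 -45.8 208.4] [178.9   0.9 106.3] gap 50.1 F [-0.4  0.3 -0. ] t 32.1
shift tool [-360.2  -12.1  133.6] turn [ 0.018  0.015 -0.039] rows>= 8.5
```

servo_tool:
  motion:
    - [50,-38,-1,0,0.015,0.015,-0.03]
    - [50,-41,0,0,0,0,0]
    - [50,-41,0,0,0,0,0]
    - [50,-41,0,0,0,0,0]
    - [50,-41,0,0,0,0,0]
    - [50,-41,0,0,0,0,0]
    - [50,-41,0,15,0,0,0]
    - [50,-41,0,30,0,0,0]
    - [50,-30,0,30,0,0,0]
    - [50,0,0,20,0,0,0]

```text
time: 33.15
tool_pos: [585.8, -396.4, 132.8]
tcp_rot: [178.7, 1.0, 109.7]
ft_force: [-1.1, 0.6, -0.5]
finger_gap: 49.9
```

Run:
```python
from h import *
s=findcells();plan((557.4,-396,30),(180,0,108.6),s)
```

```text
([598.1, -290.4], 80.4, 42.2)
([451.0, -414.1], 26.2, 42.1)
([557.0, -395.8], 108.7, 42.4)
at [ 585.8 -396.4  132.8] [178.7   1.  109.7] gap 49.9 F [-1.1  0.6 -0.5] t 33.1
shift tool [ 11.7 -28.8 102.1] turn [0.022 0.017 0.019] rows>= 2.4
```

servo_tool:
  motion:
    - [50,4,-14,10,0.02,0.015,0.015]
    - [50,4,-12,20,0,0,0]
    - [50,2,-4,25,0,0,0]
    - [50,0,-1,25,0,0,0]
    - [50,0,-1,15,0,0,0]
    - [50,0,0,0,0,0,0]

```text
time: 33.8
tool_pos: [548.6, -393.8, 38.7]
tcp_rot: [-179.9, -0.1, 109.3]
ft_force: [-0.6, 0.2, -0.1]
finger_gap: 49.9
```

Run:
```python
from h import *
plan((557,-396,4),(180,0,108.6))
```

```text
at [ 548.6 -393.8   38.7] [-1.799e+02 -1.000e-01  1.093e+02] gap 49.9 F [-0.6  0.2 -0.1] t 33.8
shift tool [-4.9  7.3 34.6] turn [-0.002 -0.002  0.013] rows>= 0.8
```

servo_tool:
  motion:
    - [50,-2.5,4,0,0,0,0.01]
    - [50,-2,3,6,0,0,0]
    - [50,0,0,10,0,0,0]
    - [50,0,0,9,0,0,0]
    - [50,0,0,6,0,0,0]
    - [50,0,0,2,0,0,0]

```text
time: 34.4
tool_pos: [560.8, -397.8, 9.7]
tcp_rot: [179.9, 0.3, 108.8]
ft_force: [0.2, 0.1, -0.1]
finger_gap: 50.1
```

Run:
```python
from h import *
plan((557,-396,4),(180,0,108.6))
```

```text
at [ 560.8 -397.8    9.7] [179.9   0.3 108.8] gap 50.1 F [ 0.2  0.1 -0.1] t 34.4
shift tool [ 2.9 -3.   5.6] turn [0.002 0.005 0.004] rows>= 0.2
```

servo_tool:
  motion:
    - [50,1,-2,4,0,0,0]
    - [50,0,0,2,0,0,0]
    - [0,0,0,0,0,0,0]
    - [0,0,0,0,0,0,0]
    - [0,0,0,0,0,0,0]
    - [0,0,0,0,0,0,0]
    - [0,0,0,-15,0,0,0]
    - [0,0,0,-30,0,0,0]
    - [0,0,0,-30,0,0,-0.14]
    - [0,0,0,-25,0,0,-0.14]

```text
time: 35.4
tool_pos: [554.5, -394.4, 102.5]
tcp_rot: [-179.9, -0.3, 125.2]
ft_force: [-0.3, -0.1, -1.7]
finger_gap: 29.6
```

servo_tool:
  motion:
    - [0,0,0,-5,0,0,-0.145]
    - [0,0,0,0,0,0,-0.145]
    - [0,0,0,0,0,0,-0.145]
    - [0,0,0,0,0,0,-0.145]
    - [0,0,0,0,0,0,-0.145]
    - [0,0,0,0,0,0,-0.145]
    - [0,0,0,0,0,0,-0.06]

```text
time: 36.1
tool_pos: [559.4, -398.2, 126.5]
tcp_rot: [-179.4, 0.6, -179.5]
ft_force: [0.1, 0.1, -2.0]
finger_gap: 29.0
```

Run:
```python
from h import *
plan((600,-48,100),(180,0,178.5))
```

```text
at [ 559.4 -398.2  126.5] [-179.4    0.6 -179.5] gap 29.0 F [ 0.1  0.1 -2. ] t 36.1
shift tool [-43.6 350.   23.5] turn [-0.01   0.01   0.036] rows>= 7.9
```

servo_tool:
  motion:
    - [0,-5,38,0,-0.01,0.01,0.03]
    - [0,-5,44,0,0,0,0]
    - [0,-5,44,0,0,0,0]
    - [0,-5,44,0,0,0,0]
    - [0,-5,44,0,0,0,0]
    - [0,-5,44,0,0,0,0]
    - [0,-5,44,0,0,0,0]
    - [0,-5,36,10,0,0,0]
    - [0,0,10,15,0,0,0]
    - [0,0,0,10,0,0,0]

```text
time: 37.1
tool_pos: [611.1, -41.2, 106.2]
tcp_rot: [-179.7, 1.0, 178.7]
ft_force: [0.0, -0.1, -1.6]
finger_gap: 29.3
```

Run:
```python
from h import *
plan((599,-47,10),(180,0,178.5))
```

```text
at [611.1 -41.2 106.2] [-179.7    1.   178.7] gap 29.3 F [ 0.  -0.1 -1.6] t 37.1
shift tool [13.7 -5.6 96. ] turn [-0.005  0.018  0.004] rows>= 2.2
```

servo_tool:
  motion:
    - [0,6,-3,10,0,0.018,0]
    - [0,5,-3,15,0,0,0]
    - [0,3,0,15,0,0,0]
    - [0,0,0,10,0,0,0]
    - [0,0,0,0,0,0,0]

```text
time: 37.6
tool_pos: [593.5, -52.8, 50.3]
tcp_rot: [-179.6, -0.3, 178.4]
ft_force: [-0.7, 0.1, -1.9]
finger_gap: 29.1
```

Run:
```python
from h import *
plan((599,-47,10),(180,0,178.5))
```

```text
at [593.5 -52.8  50.3] [-179.6   -0.3  178.4] gap 29.1 F [-0.7  0.1 -1.9] t 37.6
shift tool [-5.6  6.2 40.2] turn [-0.006 -0.006 -0.001] rows>= 0.9
```

servo_tool:
  motion:
    - [0,-4,4,0,0,0,0]
    - [0,-2,2,4,0,0,0]
    - [0,0,0,10,0,0,0]
    - [0,0,0,10,0,0,0]
    - [0,0,0,8,0,0,0]
    - [0,0,0,4,0,0,0]

```text
time: 38.2
tool_pos: [601.9, -47.4, 12.9]
tcp_rot: [-179.6, -0.1, 178.4]
ft_force: [1.0, -0.3, -1.6]
finger_gap: 29.3
```

Run:
```python
from h import *
plan((599,-47,10),(180,0,178.5))
```

```text
at [601.9 -47.4  12.9] [-1.796e+02 -1.000e-01  1.784e+02] gap 29.3 F [ 1.  -0.3 -1.6] t 38.2
shift tool [2.9 0.4 2.9] turn [-0.007 -0.002 -0.002] rows>= 0.1
```

servo_tool:
  motion:
    - [0,0,0,3,0,0,0]
    - [44,0,0,0,0,0,0]
    - [44,0,0,0,0,0,0]
    - [44,0,0,-10,0,0,0]
    - [44,0,0,-30,0,0,0]
    - [44,0,0,-35,0,0,0]
    - [44,0,0,-35,0,0,0.14]
    - [44,0,0,-20,0,0,0.14]
    - [44,0,0,-10,0,0,0.145]
    - [44,0,0,0,0,0,0.145]

```text
time: 39.2
tool_pos: [603.5, -49.5, 161.6]
tcp_rot: [-179.5, 0.6, 144.7]
ft_force: [0.1, 1.4, -0.3]
finger_gap: 44.1
```

servo_tool:
  motion:
    - [50,0,0,0,0,0,0.145]
    - [50,0,0,0,0,0,0.145]
    - [50,0,0,0,0,0,0.145]
    - [50,0,0,0,0,0,0.145]
    - [50,0,0,0,0,0,0.145]
    - [50,0,0,0,0,0,0.145]
    - [50,0,0,0,0,0,0.145]
    - [50,0,0,0,0,0,0.12]

```text
time: 40.0
tool_pos: [606.3, -45.3, 173.2]
tcp_rot: [179.0, 0.4, 77.4]
ft_force: [0.4, 0.8, 0.9]
finger_gap: 50.1
```

Run:
```python
from h import *
s=findcells();plan((598.5,-290.5,80),(180,0,80.4),s)
```

```text
([599.8, -49.3], 178.5, 43.1)
([527.6, -46.3], 178.7, 42.9)
([455.3, -47.6], 178.5, 43.0)
at [606.3 -45.3 173.2] [179.    0.4  77.4] gap 50.1 F [0.4 0.8 0.9] t 40.0
shift tool [-240.3   44.2   95.6] turn [ 0.017  0.007 -0.052] rows>= 5.8
```

servo_tool:
  motion:
    - [50,-38,7,0,0.017,0.007,-0.05]
    - [50,-41,7,0,0,0,0]
    - [50,-41,7,0,0,0,0]
    - [50,-41,7,5,0,0,0]
    - [50,-41,6,20,0,0,0]
    - [50,-36,5,25,0,0,0]
    - [50,0,0,20,0,0,0]
    - [50,0,0,0,0,0,0]

```text
time: 40.85
tool_pos: [607.3, -292.1, 110.8]
tcp_rot: [179.3, -0.1, 81.6]
ft_force: [-0.7, 1.1, 0.0]
finger_gap: 50.0
```

Run:
```python
from h import *
s=findcells();plan((598.5,-290.5,36),(180,0,80.4),s)
```

```text
([639.4, -268.0], 81.7, 42.8)
at [ 607.3 -292.1  110.8] [ 1.793e+02 -1.000e-01  8.160e+01] gap 50.0 F [-0.7  1.1  0. ] t 40.9
shift tool [ 0.3 -9.8 74.6] turn [ 0.012 -0.001  0.021] rows>= 1.7
```

Cell A was knocked aside: now at (639,−268), heading 81.7°. Re-aim.

Run:
```python
from h import *
plan((639.4,-268,100),(180,0,81.7))
```

```text
at [ 608.  -292.6  112.7] [179.2   0.   81.6] gap 49.8 F [-0.6  0.2  0.5] t 40.9
shift tool [29.  27.3 13.1] turn [ 0.014  0.    -0.002] rows>= 0.9
```

servo_tool:
  motion:
    - [50,14,14,0,0.012,0,0]
    - [50,13,12,0,0,0,0]
    - [50,2,2,10,0,0,0]
    - [50,0,0,0,0,0,0]

```text
time: 41.3
tool_pos: [644.1, -265.1, 108.8]
tcp_rot: [179.5, 0.1, 82.0]
ft_force: [-0.5, -0.2, -0.7]
finger_gap: 49.9
```

Run:
```python
from h import *
s=findcells();plan((639.4,-268,36),(180,0,81.7),s)
```

```text
([638.8, -268.0], 82.5, 42.3)
at [ 644.1 -265.1  108.8] [1.795e+02 1.000e-01 8.200e+01] gap 49.9 F [-0.5 -0.2 -0.7] t 41.3
shift tool [-3.3 -4.9 72.8] turn [0.008 0.002 0.006] rows>= 1.6
```

The car's front sits at about x 667, too close for a finger, so I'll grip A lengthwise instead (jaws along its 60 mm).

servo_tool:
  motion:
    - [80,-3,-5,0,0.008,0,0.145]
    - [80,0,0,0,0,0,0.145]
    - [80,0,0,0,0,0,0.145]
    - [80,0,0,0,0,0,0.145]
    - [80,0,0,0,0,0,0.145]
    - [80,0,0,0,0,0,0.145]
    - [80,0,0,0,0,0,0.145]
    - [80,0,0,0,0,0,0.145]
    - [80,0,0,0,0,0,0.145]
    - [80,0,0,0,0,0,0.145]

```text
time: 42.35
tool_pos: [636.5, -269.9, 114.5]
tcp_rot: [179.7, -0.3, -3.7]
ft_force: [-0.7, -0.2, 0.4]
finger_gap: 80.0
```

servo_tool:
  motion:
    - [80,0,0,0,0,0,0.1]
    - [80,0,0,0,0,0,0]

```text
time: 42.55
tool_pos: [635.9, -270.5, 115.4]
tcp_rot: [179.7, -0.3, -9.8]
ft_force: [0.3, -0.1, 0.6]
finger_gap: 79.9
```

Run:
```python
from h import *
s=findcells();plan((639,-268,40),(180,0,-7.5),s)
cv2.imwrite('pics/w8.png',snapshot('wrist'))
```

```text
([596.5, -40.6], 177.8, 42.2)
at [ 635.9 -270.5  115.4] [179.7  -0.3  -9.8] gap 79.9 F [ 0.3 -0.1  0.6] t 42.5
shift tool [ 2.2 -3.4 75.4] turn [ 0.005 -0.005 -0.041] rows>= 1.7
```

View pics/w8.png

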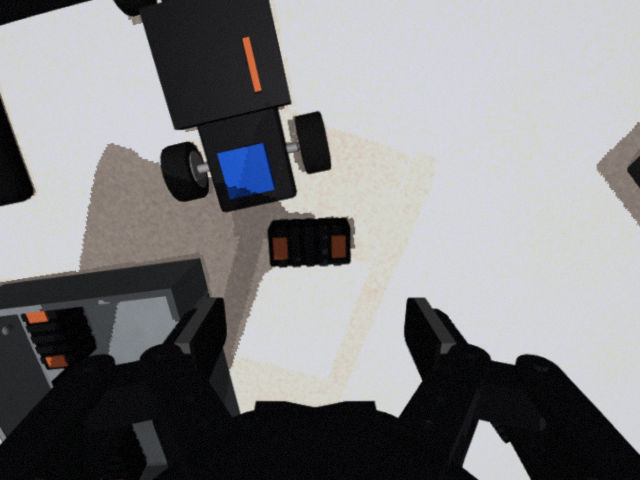

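Run:
```python
from h import *
s=sense();p=onz(cam('wrist',s),[(279,249),(339,247)],30);print(p,p.mean(0));d=p[0]-p[1];a=np.degrees(np.arctan2(d[1],d[0]));print(a,np.linalg.norm(d))
plan((*p.mean(0)[:2],40),(180,0,a-90))
```

```text
[[ 641.06967672 -245.62853079   30.        ]
 [ 635.28403283 -288.76694024   30.        ]] [ 638.17685478 -267.19773552   30.        ]
82.36117965599665 43.52466019525362
at [ 636.  -270.5  115.4] [179.7  -0.3  -9.6] gap 79.7 F [ 0.8 -0.9  0.2] t 42.6
shift tool [ 1.1 -4.  75.4] turn [ 0.005 -0.005 -0.033] rows>= 1.7
```

servo_tool:
  motion:
    - [80,1,-2,10,0,0,-0.03]
    - [80,0,-2,20,0,0,0]
    - [80,0,0,20,0,0,0]
    - [80,0,0,15,0,0,0]
    - [80,0,0,5,0,0,0]
    - [80,0,0,0,0,0,0]

```text
time: 43.25
tool_pos: [638.7, -268.2, 45.4]
tcp_rot: [179.6, -0.5, -6.9]
ft_force: [-0.3, -0.5, -0.2]
finger_gap: 79.7
```

Run:
```python
from h import *
plan((638.5,-267.5,2),(180,0,-7.6))
```

```text
at [ 638.7 -268.2   45.4] [179.6  -0.5  -6.9] gap 79.7 F [-0.3 -0.5 -0.2] t 43.2
shift tool [-0.7 -0.9 43.4] turn [ 0.007 -0.009  0.012] rows>= 1.0
```

servo_tool:
  motion:
    - [80,0,0,15,0.007,-0.009,0.01]
    - [80,0,0,14,0,0,0]
    - [80,0,0,9,0,0,0]
    - [80,0,0,4,0,0,0]
    - [80,0,0,0,0,0,0]

```text
time: 43.75
tool_pos: [639.9, -269.0, 1.4]
tcp_rot: [-180.0, -0.1, -7.5]
ft_force: [-0.8, -0.6, 0.4]
finger_gap: 79.7
```

Run:
```python
from h import *
plan((638.5,-267.5,2),(180,0,-7.6))
```

```text
at [ 639.9 -269.     1.4] [-1.8e+02 -1.0e-01 -7.5e+00] gap 79.7 F [-0.8 -0.6  0.4] t 43.8
shift tool [-1.5 -1.3 -0.6] turn [-0.    -0.001  0.003] rows>= 0.0
```

servo_tool:
  motion:
    - [0,0,0,0,0,0,0]
    - [0,0,0,0,0,0,0]
    - [0,0,0,0,0,0,0]
    - [0,0,0,0,0,0,0]
    - [0,0,0,-15,0,0,0]
    - [0,0,0,-30,0,0,0]
    - [0,0,0,-30,0,0,0]
    - [0,0,0,-25,0,0,-0.12]
    - [0,0,0,-10,0,0,-0.14]
    - [0,0,0,0,0,0,-0.14]

```text
time: 44.75
tool_pos: [640.3, -269.1, 122.7]
tcp_rot: [179.9, -0.2, 16.1]
ft_force: [-0.6, 0.1, -1.6]
finger_gap: 59.1
```

servo_tool:
  motion:
    - [0,0,0,0,0,0,-0.145]
    - [0,0,0,0,0,0,-0.145]
    - [0,0,0,0,0,0,-0.145]
    - [0,0,0,0,0,0,-0.145]
    - [0,0,0,0,0,0,-0.145]
    - [0,0,0,0,0,0,-0.145]
    - [0,0,0,0,0,0,-0.145]
    - [0,0,0,0,0,0,-0.145]
    - [0,0,0,0,0,0,-0.1]

```text
time: 45.65
tool_pos: [643.2, -270.5, 139.0]
tcp_rot: [179.1, 0.5, 91.0]
ft_force: [0.2, 0.1, -1.6]
finger_gap: 59.4
```

Run:
```python
from h import *
plan((574,-122,90),(180,0,88.5))
```

```text
at [ 643.2 -270.5  139. ] [179.1   0.5  91. ] gap 59.4 F [ 0.2  0.1 -1.6] t 45.6
shift tool [150.  -67.5  46.7] turn [0.016 0.008 0.043] rows>= 3.8
```

servo_tool:
  motion:
    - [0,30,-14,0,0.016,0.008,0.04]
    - [0,38,-17,0,0,0,0]
    - [0,38,-17,0,0,0,0]
    - [0,34,-14,10,0,0,0]
    - [0,8,-3,20,0,0,0]
    - [0,0,0,15,0,0,0]
    - [0,0,0,0,0,0,0]

```text
time: 46.35
tool_pos: [580.6, -118.9, 102.2]
tcp_rot: [179.4, 0.2, 88.8]
ft_force: [-0.9, 0.1, -1.1]
finger_gap: 58.7
```

Run:
```python
from h import *
plan((574,-122,8),(180,0,88.5))
```

```text
at [ 580.6 -118.9  102.2] [179.4   0.2  88.8] gap 58.7 F [-0.9  0.1 -1.1] t 46.4
shift tool [-2.9 -7.5 94.1] turn [0.011 0.003 0.005] rows>= 2.1
```

servo_tool:
  motion:
    - [0,-2,-3,10,0.01,0,0]
    - [0,-1,-2,20,0,0,0]
    - [0,0,0,20,0,0,0]
    - [0,0,0,15,0,0,0]
    - [0,0,0,5,0,0,0]
    - [0,0,0,0,0,0,0]

```text
time: 46.95
tool_pos: [578.8, -128.7, 32.4]
tcp_rot: [179.8, 0.4, 88.5]
ft_force: [0.2, -0.2, -1.4]
finger_gap: 58.9
```

Run:
```python
from h import *
plan((574,-122,8),(180,0,88.5))
```

```text
at [ 578.8 -128.7   32.4] [179.8   0.4  88.5] gap 58.9 F [ 0.2 -0.2 -1.4] t 47.0
shift tool [ 6.8 -5.1 24.3] turn [ 0.004  0.006 -0.   ] rows>= 0.6
```

servo_tool:
  motion:
    - [0,4,-4,0,0,0,0]
    - [0,2,-2,6,0,0.005,0]
    - [0,0,0,8,0,0,0]
    - [0,0,0,5,0,0,0]
    - [0,0,0,3,0,0,0]
    - [0,0,0,0,0,0,0]

```text
time: 47.55
tool_pos: [574.5, -122.8, 11.3]
tcp_rot: [179.6, 0.1, 88.5]
ft_force: [-0.2, -0.6, -0.9]
finger_gap: 59.1
```

servo_tool:
  motion:
    - [0,0,0,3,0,0,0]
    - [0,0,0,2,0,0,0]
    - [72,0,0,0,0,0,0]
    - [72,0,0,0,0,0,0]
    - [72,0,0,-10,0,0,0]
    - [72,0,0,-30,0,0,0]
    - [72,0,0,-35,0,0,0]
    - [72,0,0,-35,0,0,0.14]
    - [50,0,0,-25,0,0,0.14]
    - [50,0,0,-15,0,0,0.14]

```text
time: 48.55
tool_pos: [572.6, -122.5, 166.2]
tcp_rot: [179.7, -0.0, 63.8]
ft_force: [1.3, 0.7, -0.5]
finger_gap: 50.4
```

servo_tool:
  motion:
    - [50,0,0,0,0,0,0.14]
    - [50,0,0,0,0,0,0.14]
    - [50,0,0,0,0,0,0.14]
    - [50,0,0,0,0,0,0.14]
    - [50,0,0,0,0,0,0.1]

```text
time: 49.05
tool_pos: [578.0, -123.8, 177.9]
tcp_rot: [179.2, -1.0, 24.3]
ft_force: [0.5, 0.0, 0.1]
finger_gap: 49.8
```

Run:
```python
from h import *
s=findcells();plan((451.2,-414.3,90),(180,0,26.2),s)
```

```text
([599.5, -46.8], 178.5, 43.0)
([574.6, -127.5], 177.6, 42.5)
([527.6, -43.7], 178.5, 42.9)
([455.2, -45.3], 177.9, 43.0)
at [ 578.  -123.8  177.9] [179.2  -1.   24.3] gap 49.8 F [0.5 0.  0.1] t 49.0
shift tool [-236.5  211.5   87.1] turn [ 0.015 -0.016 -0.034] rows>= 7.3
```

Four in the box. Move to D.

servo_tool:
  motion:
    - [50,-30,27,0,0.015,-0.015,-0.03]
    - [50,-33,30,0,0,0,0]
    - [50,-33,30,0,0,0,0]
    - [50,-33,30,0,0,0,0]
    - [50,-33,30,0,0,0,0]
    - [50,-33,30,10,0,0,0]
    - [50,-30,26,20,0,0,0]
    - [50,-8,6,20,0,0,0]
    - [50,0,0,10,0,0,0]
    - [50,0,0,0,0,0,0]

```text
time: 50.1
tool_pos: [460.6, -426.4, 125.5]
tcp_rot: [179.2, -0.5, 27.3]
ft_force: [0.0, 0.7, 0.1]
finger_gap: 50.0
```

Run:
```python
from h import *
s=findcells();plan((451.2,-414.3,36),(180,0,26.2),s)
t=snapshot('top')
for r in cells(t,cam('top')):print(*r)
```

```text
at [ 460.6 -426.4  125.5] [179.2  -0.5  27.3] gap 50.0 F [0.  0.7 0.1] t 50.1
shift tool [ -3.6 -16.2  89.3] turn [ 0.013 -0.009  0.018] rows>= 2.0
[ 762.6 -254.8   30. ] [407.5 179.5] 22
[719.1 251.7  30. ] [221.3 197.5] 312
[620.2 -46.2  30. ] [332.1 231.4] 27
[ 595.7 -125.5   30. ] [362.2 240. ] 33
[578.  -45.5  30. ] [332.2 247. ] 33
[ 554.1 -124.    30. ] [362.1 255.4] 27
[549.8 -43.9  30. ] [331.8 257.5] 26
[507.4 -43.1  30. ] [331.8 273.5] 26
[478.6 -45.1  30. ] [332.8 284.5] 26
[ 468.8 -402.6   30. ] [470.3 286.1] 7
[436.  -44.2  30. ] [332.7 301. ] 32
[ 431.9 -416.1   30. ] [476.7 300.3] 9
```

servo_tool:
  motion:
    - [50,-2,-8,10,0.012,-0.009,0.018]
    - [50,-1,-6,20,0,0,0]
    - [50,0,0,20,0,0,0]
    - [50,0,0,20,0,0,0]
    - [50,0,0,8,0,0,0]
    - [50,0,0,0,0,0,0]

```text
time: 50.8
tool_pos: [458.3, -410.5, 52.0]
tcp_rot: [179.5, -0.1, 26.6]
ft_force: [-0.6, 0.2, -0.2]
finger_gap: 50.0
```

Run:
```python
from h import *
plan((451.2,-414.3,4),(180,0,26.2))
```

```text
at [ 458.3 -410.5   52. ] [ 1.795e+02 -1.000e-01  2.660e+01] gap 50.0 F [-0.6  0.2 -0.2] t 50.8
shift tool [-8.1 -0.2 48. ] turn [ 0.009 -0.002  0.007] rows>= 1.1
```

servo_tool:
  motion:
    - [50,-4,0,8,0.009,0,0.007]
    - [50,-3,0,12,0,0,0]
    - [50,-1,0,12,0,0,0]
    - [50,0,0,8,0,0,0]
    - [50,0,0,4,0,0,0]
    - [50,0,0,0,0,0,0]

```text
time: 51.4
tool_pos: [452.0, -415.2, 7.0]
tcp_rot: [179.9, -0.2, 26.2]
ft_force: [-0.2, 0.8, -0.6]
finger_gap: 50.1
```

Run:
```python
from h import *
plan((451.2,-414.3,4),(180,0,26.2))
```

```text
at [ 452.  -415.2    7. ] [179.9  -0.2  26.2] gap 50.1 F [-0.2  0.8 -0.6] t 51.4
shift tool [-0.4 -1.2  3. ] turn [ 0.002 -0.003 -0.   ] rows>= 0.1
```

servo_tool:
  motion:
    - [50,0,-1,2.5,0,0,0]
    - [0,0,0,0,0,0,0]
    - [0,0,0,0,0,0,0]
    - [0,0,0,0,0,0,0]
    - [0,0,0,0,0,0,0]
    - [0,0,0,-15,0,0,0]
    - [0,0,0,-30,0,0,0.12]
    - [0,0,0,-30,0,0,0.12]
    - [0,0,0,-30,0,0,0.12]
    - [0,0,0,-10,0,0,0.12]

```text
time: 52.4
tool_pos: [450.2, -412.9, 125.6]
tcp_rot: [-179.9, -0.1, -2.2]
ft_force: [0.3, -0.9, -0.9]
finger_gap: 29.2
```

Run:
```python
from h import *
plan((466,-120,90),(180,0,-1.5))
```

```text
at [ 450.2 -412.9  125.6] [-1.799e+02 -1.000e-01 -2.200e+00] gap 29.2 F [ 0.3 -0.9 -0.9] t 52.4
shift tool [   4.4 -293.2   36.1] turn [-0.002 -0.001 -0.012] rows>= 6.6
```

servo_tool:
  motion:
    - [0,1,-35,0,0,0,-0.012]
    - [0,1,-43,0,0,0,0]
    - [0,1,-43,0,0,0,0]
    - [0,0,-43,0,0,0,0]
    - [0,0,-43,0,0,0,0]
    - [0,0,-43,5,0,0,0]
    - [0,0,-32,15,0,0,0]
    - [0,0,-8,15,0,0,0]
    - [0,0,0,0,0,0,0]

```text
time: 53.3
tool_pos: [467.8, -118.1, 105.0]
tcp_rot: [179.4, -1.2, -1.9]
ft_force: [-0.5, -0.5, -1.9]
finger_gap: 28.8
```

Run:
```python
from h import *
plan((466,-121,10),(180,0,-1.5))
```

```text
at [ 467.8 -118.1  105. ] [179.4  -1.2  -1.9] gap 28.8 F [-0.5 -0.5 -1.9] t 53.3
shift tool [-3.7  1.9 95. ] turn [ 0.011 -0.021 -0.008] rows>= 2.1
```

servo_tool:
  motion:
    - [0,-1,1,10,0.01,-0.02,0]
    - [0,0,1,20,0,0,0]
    - [0,0,0,20,0,0,0]
    - [0,0,0,12,0,0,0]
    - [0,0,0,0,0,0,0]

```text
time: 53.8
tool_pos: [470.1, -126.4, 46.8]
tcp_rot: [179.8, -0.4, -2.1]
ft_force: [-0.3, -0.4, -1.8]
finger_gap: 29.3
```

Run:
```python
from h import *
plan((466,-121,10),(180,0,-1.5))
```

```text
at [ 470.1 -126.4   46.8] [179.8  -0.4  -2.1] gap 29.3 F [-0.3 -0.4 -1.8] t 53.8
shift tool [-4.5 -5.4 36.7] turn [ 0.004 -0.006 -0.01 ] rows>= 0.8
```

servo_tool:
  motion:
    - [0,-2,-4,3,0,0,0]
    - [0,-1,-1.5,8,0,0,0]
    - [0,0,0,11,0,0,0]
    - [0,0,0,8,0,0,0]
    - [0,0,0,4,0,0,0]
    - [0,0,0,1,0,0,0]

```text
time: 54.4
tool_pos: [470.3, -122.7, 13.5]
tcp_rot: [179.6, -0.7, -2.1]
ft_force: [-9.7, 3.9, 24.1]
finger_gap: 29.1
```

Contact with the floor (Fz +24 N). Ease off, release, rise.

servo_tool:
  motion:
    - [0,0,0,-1,0,0,0]
    - [40,0,0,0,0,0,0]
    - [40,0,0,0,0,0,0]
    - [40,0,0,-10,0,0,0]
    - [40,0,0,-30,0,0,0]
    - [40,0,0,-40,0,0,0]
    - [30,0,0,-40,0,0,0]
    - [30,0,0,-40,0,0,0]
    - [30,0,0,-40,0,0,0]
    - [30,0,0,-20,0,0,0]

```text
time: 55.4
tool_pos: [465.4, -119.6, 242.9]
tcp_rot: [179.8, -0.4, -2.1]
ft_force: [0.8, -0.2, -0.8]
finger_gap: 30.1
```

Run:
```python
from h import *
s=findcells();plan((536,190,300),(180,0,-1.5),s)
im=snapshot('wrist');cv2.imwrite('pics/w9.png',im)
for r in cells(im,cam('wrist',s)):print(*r)
```

```text
([601.4, -46.2], 178.5, 42.9)
([577.0, -126.4], 178.8, 42.9)
([529.4, -43.4], 179.1, 42.7)
([469.3, -123.6], 176.3, 43.3)
([457.4, -45.0], 179.1, 43.0)
at [ 465.4 -119.6  242.9] [179.8  -0.4  -2.1] gap 30.1 F [ 0.8 -0.2 -0.8] t 55.4
shift tool [  59.6 -311.8  -57.9] turn [ 0.004 -0.007 -0.01 ] rows>= 7.2
[620.2 -46.9  30. ] [233.5  61.5] 211
[ 595.9 -126.3   30. ] [315.5  84.5] 212
[577.9 -45.5  30. ] [236.  107.1] 190
[ 553.6 -125.3   30. ] [316. 129.] 186
[548.9 -43.9  30. ] [237.1 137. ] 183
[506.9 -43.   30. ] [240.1 178.1] 135
[ 489.6 -124.2   30. ] [317.1 191.4] 146
[477.9 -45.4  30. ] [244.9 205. ] 127
[ 464.5 -176.8   30. ] [366.  212.6] 47
[ 447.4 -121.8   30. ] [316.2 229.6] 152
[435.2 -45.1  30. ] [248.2 242.6] 116
```

View pics/w9.png

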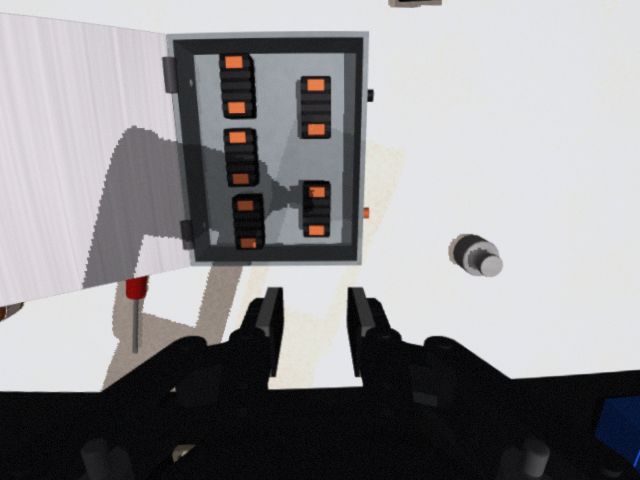

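All five cells lie flat in the box: px (235,85),(240,158),(247,224),(316,107),(316,208). Now back to the lid bar.

servo_tool:
  motion:
    - [28,0,0,-40,0,0,0]
    - [28,0,0,-35,0,0,0]
    - [28,8,-42,0,0,0,0]
    - [28,8,-42,0,0,0,0]
    - [28,8,-42,0,0,0,0]
    - [28,8,-42,0,0,0,0]
    - [28,8,-42,0,0,0,0]
    - [28,8,-42,0,0,0,0]
    - [28,8,-38,0,0,0,0]
    - [28,4,-15,0,0,0,0]

```text
time: 56.5
tool_pos: [536.9, 189.9, 314.3]
tcp_rot: [179.6, -0.2, -2.6]
ft_force: [-0.2, 0.0, 0.6]
finger_gap: 28.0
```

Run:
```python
from h import *
plan((538,190.4,190),(180,0,-1.5))
```

```text
at [536.9 189.9 314.3] [179.6  -0.2  -2.6] gap 28.0 F [-0.2  0.   0.6] t 56.5
shift tool [  0.6  -1.5 124.3] turn [ 0.007 -0.004 -0.02 ] rows>= 2.8
```

servo_tool:
  motion:
    - [28,0,-1,20,0.007,0,-0.015]
    - [28,0,0,25,0,0,0]
    - [28,0,0,25,0,0,0]
    - [28,0,0,10,0,0,0]
    - [28,0,0,0,0,0,0]

```text
time: 57.0
tool_pos: [536.6, 191.6, 229.4]
tcp_rot: [179.9, -0.1, -1.5]
ft_force: [-0.9, 0.8, -0.1]
finger_gap: 27.8
```

Run:
```python
from h import *
plan((538,190.4,190),(180,0,-1.5))
```

```text
at [536.6 191.6 229.4] [ 1.799e+02 -1.000e-01 -1.500e+00] gap 27.8 F [-0.9  0.8 -0.1] t 57.0
shift tool [ 1.4  1.1 39.4] turn [ 0.002 -0.001 -0.   ] rows>= 0.9
```

servo_tool:
  motion:
    - [28,0,1,12,0,0,0]
    - [28,0,0,12,0,0,0]
    - [28,0,0,8,0,0,0]
    - [28,0,0,4,0,0,0]
    - [28,0,0,0,0,0,0]

```text
time: 57.5
tool_pos: [538.2, 189.6, 193.5]
tcp_rot: [179.9, -0.3, -1.6]
ft_force: [-0.5, -0.5, 0.1]
finger_gap: 28.2
```

servo_tool:
  motion:
    - [28,0,0,6,0,0,0]
    - [28,0,0,5,0,0,0]
    - [28,0,0,1,0,0,0]
    - [0,0,0,0,0,0,0]
    - [0,0,0,0,0,0,0]
    - [0,0,0,0,0,0,0]
    - [0,0,0,0,0,0,0]
  force: 35

```text
time: 58.2
tool_pos: [538.9, 190.1, 181.8]
tcp_rot: [180.0, -0.4, -1.6]
ft_force: [0.1, 0.0, -1.9]
finger_gap: 8.1
```

```bash
cat > b.py <<'E'
from h import *
import sys
s=sense();off=float(sys.argv[1]);hy=8.5
y,z=s['tool_pos'][1]-hy,s['tool_pos'][2]-60+off
th=np.degrees(np.arctan2(z,-y));print('theta',th,'r',np.hypot(y,z),'at',s['tool_pos'].round(1),s['tcp_rot'].round(1),'F',s['ft_force'].round(1),'gap',s['finger_gap'].round(1))
# rows of constant angle down to target, with the radius held at 225; tool y = -world y, tool z = -world z
n=int(sys.argv[3]);A=np.radians(np.linspace(th,float(sys.argv[2]),n+1));P=np.c_[-225*np.cos(A),225*np.sin(A)]
print((-np.diff(P,axis=0)).round(1).tolist())
E
python3 b.py 12 100 10
```

```text
Traceback (most recent call last):
  File "b.py", line 5, in <module>
    th=np.degrees(np.arctan2(z,-y));print('theta',th,'r',np.hypot(y,z),'at',s['tool_pos'].round(1),s['tcp_rot'].round(1),'F',s['ft_force'].round(1),'gap',s['finger_gap'].round(1))
                                                                                                                                                          ^^^^^^^^^^^^^^^^^^^^^
AttributeError: 'float' object has no attribute 'round'
```

```bash
sed -i "s/s\['finger_gap'\].round(1)/s['finger_gap']/" b.py; python3 b.py 12 103 10
```

```text
theta 143.6264484032506 r 225.5340475137443 at [538.9 190.1 181.8] [180.   -0.4  -1.6] F [ 0.1  0.  -1.9] gap 8.091651507190942
[[9.9, -12.5], [10.8, -11.8], [11.6, -11.0], [12.3, -10.1], [13.0, -9.2], [13.6, -8.3], [14.2, -7.3], [14.7, -6.3], [15.1, -5.2], [15.4, -4.1]]
```

servo_tool:
  motion:
    - [0,0,9.9,-12.3,0,0,0]
    - [0,0,10.8,-11.5,0,0,0]
    - [0,0,11.6,-10.6,0,0,0]
    - [0,0,12.3,-9.7,0,0,0]
    - [0,0,13,-8.8,0,0,0]
    - [0,0,13.6,-7.9,0,0,0]
    - [0,0,14.2,-6.9,0,0,0]
    - [0,0,14.7,-5.9,0,0,0]
    - [0,0,15.1,-4.8,0,0,0]
    - [0,0,15.4,-3.7,0,0,0]

```text
time: 59.2
tool_pos: [534.7, 52.4, 272.5]
tcp_rot: [-179.8, -0.6, -1.5]
ft_force: [0.3, 2.7, 4.6]
finger_gap: 7.9
```

```bash
python3 b.py 12 62 10
```

```text
theta 101.06835801642107 r 228.7657433838168 at [534.7  52.4 272.5] [-179.8   -0.6   -1.5] F [0.3 2.7 4.6] gap 7.939906929508427
[[15.1, -2.4], [15.3, -1.4], [15.3, -0.3], [15.3, 0.7], [15.2, 1.7], [15.1, 2.8], [14.9, 3.8], [14.6, 4.8], [14.2, 5.8], [13.8, 6.7]]
```

servo_tool:
  motion:
    - [0,0,15.1,-1.6,0,0,0]
    - [0,0,15.3,-0.6,0,0,0]
    - [0,0,15.3,0.4,0,0,0]
    - [0,0,15.3,1.4,0,0,0]
    - [0,0,15.2,2.4,0,0,0]
    - [0,0,15.1,3.3,0,0,0]
    - [0,0,14.9,4.3,0,0,0]
    - [0,0,14.6,5.3,0,0,0]
    - [0,0,14.2,6.2,0,0,0]
    - [0,0,13.8,7,0,0,0]

```text
time: 60.2
tool_pos: [529.3, -115.3, 242.0]
tcp_rot: [180.0, -0.7, -1.9]
ft_force: [9.4, 4.7, -9.6]
finger_gap: 8.0
```

```bash
python3 b.py 12 30 10
```

```text
theta 57.456414141132946 r 230.164413999298 at [ 529.3 -115.3  242. ] [180.   -0.7  -1.9] F [ 9.4  4.7 -9.6] gap 8.023867478445762
[[8.9, 6.0], [8.6, 6.4], [8.3, 6.8], [8.0, 7.2], [7.6, 7.6], [7.3, 8.0], [6.9, 8.3], [6.5, 8.6], [6.0, 8.9], [5.6, 9.2]]
```

servo_tool:
  motion:
    - [0,0,8.9,6.5,0,0,0]
    - [0,0,8.6,6.9,0,0,0]
    - [0,0,8.3,7.3,0,0,0]
    - [0,0,8,7.6,0,0,0]
    - [0,0,7.6,8,0,0,0]
    - [0,0,7.3,8.4,0,0,0]
    - [0,0,6.9,8.6,0,0,0]
    - [0,0,6.4,8.9,0,0,0]
    - [0,0,5.8,9.2,0,0,0]
    - [0,0,5.3,9.4,0,0,0]

```text
time: 61.2
tool_pos: [526.8, -196.3, 149.8]
tcp_rot: [-179.4, -0.9, -2.1]
ft_force: [8.1, 8.6, -4.0]
finger_gap: 8.5
```

```bash
python3 b.py 8 6 10
```

```text
theta 25.522324641682403 r 226.99528941038687 at [ 526.8 -196.3  149.8] [-179.4   -0.9   -2.1] F [ 8.1  8.6 -4. ] gap 8.529172094336888
[[3.2, 7.0], [2.9, 7.1], [2.7, 7.2], [2.5, 7.3], [2.2, 7.3], [2.0, 7.4], [1.7, 7.5], [1.4, 7.5], [1.2, 7.6], [0.9, 7.6]]
```

servo_tool:
  motion:
    - [0,0,3,7,0,0,0]
    - [0,0,2.7,7,0,0,0]
    - [0,0,2.5,7.1,0,0,0]
    - [0,0,2.2,7.2,0,0,0]
    - [0,0,2,7.2,0,0,0]
    - [0,0,1.8,7.2,0,0,0]
    - [0,0,1.5,7.2,0,0,0]
    - [0,0,1.2,7.2,0,0,0]
    - [0,0,1,6,0,0,0]
    - [0,0,0.7,5,0,0,0]

```text
time: 62.2
tool_pos: [526.3, -216.0, 73.5]
tcp_rot: [-178.7, -1.1, -2.2]
ft_force: [5.9, 6.6, -1.7]
finger_gap: 7.9
```

```bash
python3 b.py 8 0 10
```

```text
theta 5.481947721514285 r 225.53657252265793 at [ 526.3 -216.    73.5] [-178.7   -1.1   -2.2] F [ 5.9  6.6 -1.7] gap 7.941932929096559
[[0.2, 2.1], [0.2, 2.1], [0.2, 2.1], [0.1, 2.1], [0.1, 2.1], [0.1, 2.2], [0.1, 2.2], [0.1, 2.2], [0.0, 2.2], [0.0, 2.2]]
```

servo_tool:
  motion:
    - [0,0,0,2.5,0,0,0]
    - [0,0,0,2.5,0,0,0]
    - [0,0,0,2.5,0,0,0]
    - [0,0,0,2.5,0,0,0]
    - [0,0,0,2,0,0,0]
    - [0,0,0,2,0,0,0]

```text
time: 62.8
tool_pos: [526.5, -216.6, 60.5]
tcp_rot: [-178.3, -1.3, -2.2]
ft_force: [-8.3, 12.9, 27.3]
finger_gap: 8.2
```

Run:
```python
from h import *
b=snapshot('scene');a=snapshot('wrist');s=sense();c=cam('wrist',s)
cv2.imwrite('pics/w10raw.png',a);cv2.imwrite('pics/s10raw.png',b)
cv2.imwrite('pics/w10.png',np.hstack([cv2.resize(a[:300,:],(400,300)),cv2.resize(b[220:340,200:360],(400,300),interpolation=cv2.INTER_CUBIC)]))
L=np.array([[417,-169.2,65],[421.5,9.7,65],[644.7,8.3,65],[641.3,-177,65]])
print('wrist/closed',proj(c,L).round(0).tolist());print('scene closed',proj(cam('scene'),L).round(0).tolist(),s['ft_force'],s['tool_pos'])
```

```text
wrist/closed [[239.0, 481.0], [-35.0, 460.0], [-169.0, 83.0], [201.0, 43.0]]
scene closed [[222.0, 259.0], [289.0, 235.0], [339.0, 288.0], [263.0, 320.0]] [-5.79666307 10.97411217 19.23662832] [ 526.46354925 -216.54993057   60.6657818 ]
```

View pics/w10.png

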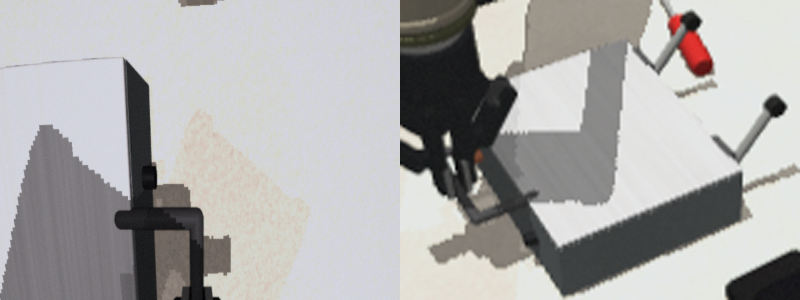

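Lid corner at scene px (263,318) against predicted closed (263,320): looks closed. Check it against the starting picture, numerically.

Run:
```python
from h import *
a=cv2.imread('pics/scene0.png',0);b=cv2.imread('pics/s10raw.png',0)
# lid edge along its +x side and -y side: sub-pixel vertical position of bright->dark step
for x in (255,260,270,280,300,320,330):
    r=[]
    for im in(a,b):
        p=cv2.GaussianBlur(im,(3,3),0)[285:330,x].astype(float);g=np.diff(p);i=g.argmin();w=-g[max(0,i-2):i+3];r.append(285+((np.arange(len(w))+max(0,i-2))*w).sum()/w.sum())
    print(x,np.round(r,2))
```

```text
255 [306.13 306.13]
260 [313.35 313.95]
270 [315.   315.05]
280 [310.8  310.83]
300 [302.41 302.43]
320 [294.12 294.11]
330 [290.01 289.98]
```

Lid edge matches the initial closed position to within 0.05 px. Release, then withdraw.

servo_tool:
  motion:
    - [8,0,0,-0.5,0,0,0]
    - [28,0,0,0,0,0,0]
    - [28,0,0,0,0,0,0]
    - [28,0,0,0,0,0,0]
    - [28,0,0,-10,0,0,0]
    - [28,0,0,-25,0,0,0]
    - [28,0,0,-35,0,0,0]
    - [28,0,0,-40,0,0,0]
    - [28,0,0,-40,0,0,0]
    - [28,0,0,-30,0,0,0]

```text
time: 63.9
tool_pos: [514.5, -225.0, 242.7]
tcp_rot: [-178.2, -0.4, -2.3]
ft_force: [0.3, 0.2, -0.3]
finger_gap: 27.8
```

Run:
```python
from h import *
a=cv2.imread('pics/scene0.png',0);b0=snapshot('scene');b=cv2.cvtColor(b0,cv2.COLOR_BGR2GRAY)
for x in (270,300,330):
    r=[]
    for im in(a,b):
        p=cv2.GaussianBlur(im,(3,3),0)[285:330,x].astype(float);g=np.diff(p);i=g.argmin();w=-g[max(0,i-2):i+3];r.append(285+((np.arange(len(w))+max(0,i-2))*w).sum()/w.sum())
    print(x,np.round(r,2))
t=snapshot('top')
for r in cells(t,cam('top')):print(*r)
# bystanders & basket: top-view change vs start, by box
t0=cv2.imread('pics/top0.png');d=cv2.absdiff(t,t0).max(2)
for n,(u,v,w,h) in dict(car=(375,140,50,75),shell=(305,145,32,60),beaker=(245,150,35,40),tape=(203,180,38,38),weight=(425,300,22,24),jar=(185,318,30,26),driver=(262,295,28,70)).items():print(n,(d[v:v+h,u:u+w]>60).mean().round(3))
# basket: dark pixels at hang place compared with picture after hanging
s=sense();print(s['tool_pos'].round(1),s['ft_force'].round(1),s['time'])
p=proj(cam('scene'),[(522,302,203.5),(549,256,203),(495,348,203)]);print(p.round(0))
z=cv2.absdiff(b0[100:260,370:530],cv2.imread('pics/scene0.png')[100:260,370:530]).max(2)>50;ys,xs=np.nonzero(z);print('basket diff area',z.sum(),'centre',xs.mean()+370,ys.mean()+100)
```

```text
270 [315.   314.99]
300 [302.41 302.4 ]
330 [290.01 289.98]
[ 761.9 -254.8   30. ] [407.5 179.7] 25
[719.4 252.3  30. ] [221.1 197.3] 304
car 0.003
shell 0.0
beaker 0.0
tape 0.0
weight 0.0
jar 0.0
driver 0.229
[ 516.7 -226.3  246.3] [ 0.6  0.9 -0.2] 64.0
[[411. 173.]
 [404. 183.]
 [418. 163.]]
basket diff area 1886 centre 404.66012725344643 203.10233297985155
```

Run:
```python
from h import *
def red(im):
    h=cv2.cvtColor(im,cv2.COLOR_BGR2HSV);m=(cv2.inRange(h,(0,150,50),(4,255,255))|cv2.inRange(h,(172,150,50),(180,255,255)))[290:370,255:300];y,x=np.nonzero(m);return x.mean()+255,y.mean()+290,len(x)
print(red(cv2.imread('pics/top0.png')),red(snapshot('top')))
b=snapshot('scene');c=cv2.imread('pics/s10raw.png');print('basket steady',(cv2.absdiff(b,c)[140:260,380:480].max(2)>50).sum())
```

```text
(np.float64(277.9), np.float64(312.8909090909091), 220) (np.float64(277.88392857142856), np.float64(312.89285714285717), 224)
basket steady 0
```

Driver unmoved (only a shadow), basket steady. Handing in.

```bash
python3 -c "
from bench import *
print(hand_in(), sense()['time'])"
```

```text
the job is handed in; nothing more can be done
the job is handed in; nothing more can be done
```

The job is done and handed in at about 64 s of robot time. The basket hangs on the two prongs. I swung the lid onto its rests, put all five cells flat in the box, lowered the lid until it closed, and let go with the arm clear.

- **Knocked cell:** one cell was knocked about 46 mm aside during the run. I found it again and gripped it lengthwise, because the car was too close for a finger beside it.
- **Lid:** after release its edge matched the starting closed picture to within 0.03 px.
- **Bench:** no cells were left outside the box.
- **Bystanders:** the car, shell, beaker, tape, weight and jar looked unchanged in the top view. The driver region differed by 23%. The driver's red handle was still in the same place to within 0.02 px, so I took it to be the arm's shadow.
- **Basket:** it did not move between the last two scene pictures.
- **Forces:** the largest wrist reading I saw was about 40 N, when setting the lid on its rests. It was about 27 N on the last cell and about 31 N when closing the lid. I only read forces at the end of each move, so brief peaks could have been higher.
- **Lid grip:** the handle bar slid a few mm in the pads during both swings, but the grip was never lost.

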